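Clip the lid onto the biscuit box

TASK

Put the grey lid on the white food container so that it sits fully down on the rim, then fold down each of its four hinged flaps until it has clicked home under the catch rail. Go gently: never press a flap or the container with more than about 25 newtons, and leave the other things on the table where they are.

Things in the scene. Friction and masses are not known exactly. Their poses are not given: they have to be found in the camera images.
- tub_rim (a point): Centre of the white food container's mouth, level with its rim, 75 mm above the table; z up, axes along the walls. Outside 90 mm (x) by 110 mm (y), walls 4 mm, biscuits inside; it is fixed to the table. Half-way along each wall a 52 mm long, 6 mm thick rounded catch rail stands out, its middle 8.5 mm outside the wall and 16 mm below the rim.
- lid_handle (a point): Centre of the bar handle on the loose grey lid (about 300 g): 16 mm wide (x), 60 long (y), 26 high, on the lid's top. z is the lid's up, axes along its edges; half a turn makes no difference. 30 mm above the table at the start; 19 mm above tub_rim when the lid is seated (see lid_seat). The four flaps stick out 51 mm beyond the container's walls at most.
- lid_seat (a point): Centre of the underside of the lid's plate (102 mm in x, 122 in y, 6 thick), 19 mm below lid_handle; this face rests on the rim when seated. Below it a plug, 80 x 100 mm at the plate and 11 mm deep, drops into the 82 x 102 mm mouth with 1 mm of play all round; it tapers to 3.5 mm less a side at its foot, so that it finds its way if pressed down lightly.
- flap_a (a joint): Angle (rad) of the flap on the lid's +x (one long edge). Its level hinge line passes (60, 0, -16) mm from lid_handle in the lid's axes. 0: closed, hanging straight down beside the wall (a hard stop, the force climbs steeply); 1.57: straight out; 1.65 to 2 at the start, at most 2.5. It stays where it is left. Plate 44 mm wide, 36 mm long from the hinge, 4 mm thick; outer face 2 mm outside the hinge line when closed.
- flap_a_mid (a point): On the outer face of flap_a, mid-width, 24 mm from its hinge: push here. x points out of that face (outward when closed, up when the flap sticks out), z towards the hinge. A sprung rib inside meets the catch rail at about 0.3 rad and must be pushed under it with some 5 to 10 N here; past about 0.08 rad it snaps in and holds the flap at 0.
- flap_b (a joint): Angle (rad) of the flap on the lid's +y (one short edge). Its level hinge line passes (0, 70, -16) mm from lid_handle in the lid's axes. 0: closed, hanging straight down beside the wall (a hard stop, the force climbs steeply); 1.57: straight out; 1.65 to 2 at the start, at most 2.5. It stays where it is left. Plate 44 mm wide, 36 mm long from the hinge, 4 mm thick; outer face 2 mm outside the hinge line when closed.
- flap_b_mid (a point): On the outer face of flap_b, mid-width, 24 mm from its hinge: push here. x points out of that face (outward when closed, up when the flap sticks out), z towards the hinge. A sprung rib inside meets the catch rail at about 0.3 rad and must be pushed under it with some 5 to 10 N here; past about 0.08 rad it snaps in and holds the flap at 0.
- flap_c (a joint): Angle (rad) of the flap on the lid's -x (the other long edge). Its level hinge line passes (-60, 0, -16) mm from lid_handle in the lid's axes. 0: closed, hanging straight down beside the wall (a hard stop, the force climbs steeply); 1.57: straight out; 1.65 to 2 at the start, at most 2.5. It stays where it is left. Plate 44 mm wide, 36 mm long from the hinge, 4 mm thick; outer face 2 mm outside the hinge line when closed.
- flap_c_mid (a point): On the outer face of flap_c, mid-width, 24 mm from its hinge: push here. x points out of that face (outward when closed, up when the flap sticks out), z towards the hinge. A sprung rib inside meets the catch rail at about 0.3 rad and must be pushed under it with some 5 to 10 N here; past about 0.08 rad it snaps in and holds the flap at 0.
- flap_d (a joint): Angle (rad) of the flap on the lid's -y (the other short edge). Its level hinge line passes (0, -70, -16) mm from lid_handle in the lid's axes. 0: closed, hanging straight down beside the wall (a hard stop, the force climbs steeply); 1.57: straight out; 1.65 to 2 at the start, at most 2.5. It stays where it is left. Plate 44 mm wide, 36 mm long from the hinge, 4 mm thick; outer face 2 mm outside the hinge line when closed.
- flap_d_mid (a point): On the outer face of flap_d, mid-width, 24 mm from its hinge: push here. x points out of that face (outward when closed, up when the flap sticks out), z towards the hinge. A sprung rib inside meets the catch rail at about 0.3 rad and must be pushed under it with some 5 to 10 N here; past about 0.08 rad it snaps in and holds the flap at 0.
- cup_mid (a point): Bystander, to be left alone: small steel dish, 52 mm across, 34 mm high; this point is in its middle.
- brush_mid (a point): Bystander, to be left alone: pastry brush, 160 mm long; this point is in its middle.
- pin_mid (a point): Bystander, to be left alone: rolling pin, 300 mm long, 40 mm thick, lying across; this point is in its middle.
- green_bowl_mid (a point): Bystander, to be left alone: green plastic bowl, 100 mm across, 55 mm high; this point is in its middle.
- bottle_mid (a point): Bystander, to be left alone: bottle, 60 mm across, 170 mm high; this point is in its middle.
- cutter_mid (a point): Bystander, to be left alone: round steel cutter, 60 mm across, 25 mm high; this point is in its middle.
- spoon_mid (a point): Bystander, to be left alone: spoon, 150 mm long; this point is in its middle.
Not all that is in view belongs to the job. Leave any purple look-alike of the part that bears lid_handle alone.

How it is judged:
By the outcome, as a careful person would: the job done as asked, in the order asked, and still so for the second after the job is handed in, with the robot touching nothing.
It also fails if it takes over 72 s, if anything falls off the work surface, if the arm or the gripper's body presses on something with over 40 N, if the wrist force passes 120 N, or if a joint passes its speed limit or range.

ROBOT

A 6-joint arm with a two-finger parallel gripper is mounted at the origin on the work surface. World frame = base frame: x ahead of the robot, y to its left, z up, the work surface at z = 0. Lengths are in m, angles in rad, forces in N, time in s.
With the tool pointing down it reaches from about 0.35 to 0.975 m from the base axis. Payload 4.9 kg.
Tool frame: the origin (TCP) lies midway between the tips of the shut fingers; the grasp point (between the pads) lies 19 mm behind it; y points along the fingers, z is the direction in which the jaws open and shut, and the axes are right-handed (so a half turn about y gives the same grasp; the last joint's range is limited). The gripper opens to 85 mm and grips with 20 to 120 N. Pads are 22 mm wide; open, the fingers measure 114 mm over their backs; the gripper's body (76 mm by 85 mm) begins 54 mm behind the grasp point. The pads swing forward as they close: fully open they stand 13 mm farther back than shut.
Start: joints at [0.985, 0.053, 1.613, -0, 1.476, -0.119], TCP at [0.281, 0.558, 0.231] pointing down, gripper open.
Joint ranges: [-3.01, 3.01], [-1.01, 2.22], [0.06, 2.58], [-1.02, 4.17], [0.09, 2.62], [-3.14, 3.14]. Speed limits (rad/s): [2.57, 2.57, 3.14, 3.14, 3.14, 3.14].

INTERFACE

Orientations are given as a unit quaternion [w, x, y, z].
In Python, from plant import * gives the robot as it stands.
- The arm moves only by the shell command python3 -m crank 'ROWS'. ROWS is JSON, a list that holds one entry, the list of rows, each a list of 5 numbers: the gripper command: -1 is shut, 1 is fully open, values between are in proportion, then the shift along the tool's x, y, z in cm, then the turn about the tool's y in degrees. In form: [[[jaw, dx, dy, dz, twist], ...]]. A call has 1 to 8 rows; each row shifts and turns the commanded pose from where the row before left it, along the tool's axes as they then stand; what a row does not reach is not made up. A row lasts 1/8 s, in which the tool goes at most 62.5 mm and 10.7 degrees, less where a joint would pass 70% of its speed; a pose out of reach is approached as far as the arm can. A call with a gripper value outside its range is refused whole. The fingers move at their own pace and stop on an object; the grip force is fixed at half the most. Time passes only in rows, so rows that do not move let the fingers close. It gives the time, the measured TCP pose, the force and the opening at its end, in the units of the state.
- state(): the state, without advancing time (a new reading comes with each control period).
- grab_frame(name): name is "side" or "top" or "wrist"; returns a dict with "frame" (384x512x3 uint8, red, green, blue), "fx", "fy", "cx", "cy" (pixels), "pose" (4x4, takes a point from camera to world coordinates). Camera axes: x right, y up, looking along -z (the intrinsics and any distortion apply to the point x, -y, -z); pixel columns grow to the right and rows downward; lengths in m; the calibration is good to about 2 mm. The wrist camera is an equidistant fisheye: a pixel r from the principal point sees the ray r / f radians off the axis. A picture is of the moment at which its call begins. There is no depth.
- job_done(): hands the job in, once; it reports no verdict.
The state is a dict: "time": time; "joint_pos": joint angles; "joint_vel": joint speeds; "joint_efforts": joint torques, N m; "tool_pos": TCP position; "tool_rot": TCP orientation; "contact_force": force on the tool from outside, world axes, zero at the start; "ft_torque": the same for the moment, N m; "gripper_width": opening from 0.0 (shut) to 1.0 (fully open).
Only numpy, scipy, OpenCV 4.12 (cv2) and the standard library are available. Lean on these libraries where they do the work, as an engineer would, in place of code of your own. Each camera call takes 0.05 s, during which the arm holds its last target.

## Working session

There is one attempt and no reset: what is moved stays moved. The work goes in short steps, Python scripts to look and compute and a shell command to move; the robot and the scene stay as the last step left them, time stands still between calls to the robot, and variables do not carry over. Pictures are saved under pics/ and viewed, and the job is handed in when it is done.

```bash
ls; mkdir -p pics
python3 - <<'E'
from plant import *
import cv2
s=state()
for k,v in s.items(): print(k,v)
for n in ("top","side","wrist"):
    f=grab_frame(n); cv2.imwrite(f"pics/{n}0.png",cv2.resize(f["frame"][:,:,::-1],(800,600),interpolation=cv2.INTER_CUBIC)); cv2.imwrite(f"pics/{n}0_raw.png",f["frame"][:,:,::-1])
    print(n,f["fx"],f["fy"],f["cx"],f["cy"],f["pose"],[k for k in f])
E
```

```text
pics
time 0.0
joint_pos [ 9.85017205e-01  5.33615358e-02  1.61429604e+00  9.38563013e-06
  1.47600837e+00 -1.18997962e-01]
joint_vel [-0.00226486 -0.00080393  0.00067704 -0.00158128  0.00171341  0.00142696]
joint_efforts [-5.21655329e-04 -3.93689811e+01 -3.70174813e+01 -2.68041777e-04
  7.07592670e-03 -1.55349585e-05]
tool_pos [0.28090644 0.55761501 0.23005891]
tool_rot [-0.6872483   0.68862197 -0.16379421  0.16328201]
contact_force [-0.43591883  0.22480588 -1.04895211]
ft_torque [-0.02491053 -0.02653393  0.02768131]
gripper_width 1.0001054886298755
top 395.7188259765297 395.7188259765297 253.48948860681756 195.67111634750285 [[-0.02885035  0.99511672 -0.09439474  0.3792483 ]
 [-0.99951993 -0.02978659 -0.00852422 -0.05158736]
 [-0.0112943   0.09410349  0.99549835  1.24579107]
 [ 0.          0.          0.          1.        ]] ['frame', 'fx', 'fy', 'cx', 'cy', 'pose']
side 490.8012300571598 490.8012300571598 256.0394700424531 193.41795129849734 [[ 0.93138501  0.28594873 -0.22528935  0.19644973]
 [-0.36365042  0.70236149 -0.61192051 -0.85482313]
 [-0.01674333  0.65186015  0.75815434  1.07310467]
 [ 0.          0.          0.          1.        ]] ['frame', 'fx', 'fy', 'cx', 'cy', 'pose']
wrist 297.3186396354542 297.3186396354542 255.52348794827117 194.3807287234309 [[ 0.45014141 -0.85664878 -0.2520428   0.21725393]
 [ 0.89295576  0.43131626  0.12882658  0.58960574]
 [-0.00164898 -0.28305325  0.95910278  0.37161702]
 [ 0.          0.          0.          1.        ]] ['frame', 'fx', 'fy', 'cx', 'cy', 'pose']
```

View pics/top0.png

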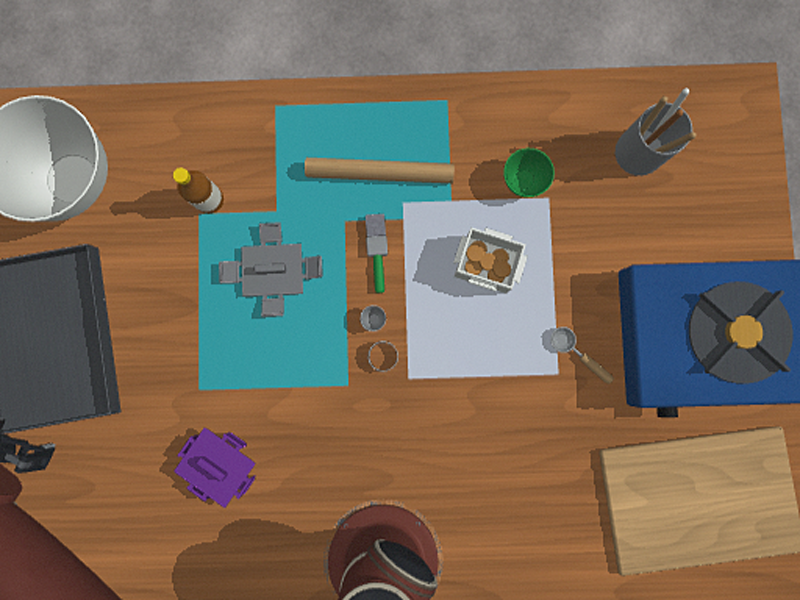

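View pics/side0.png

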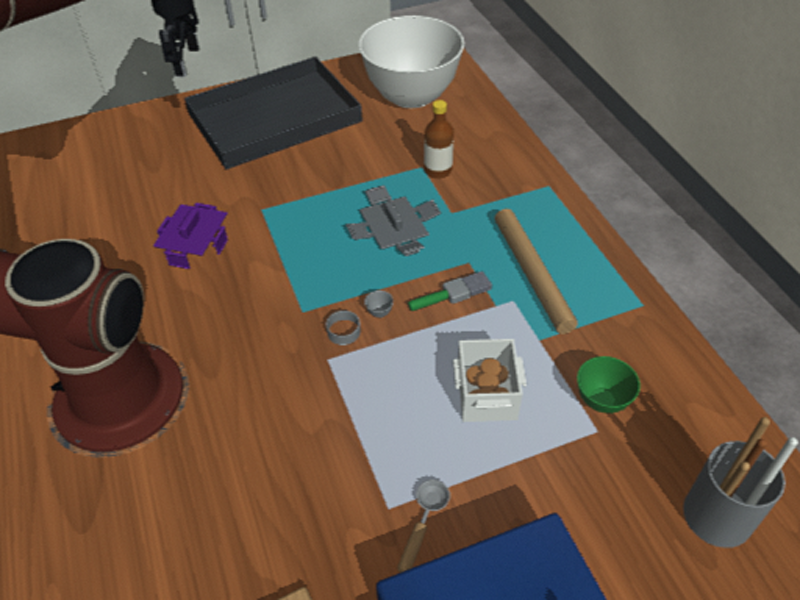

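View pics/wrist0.png

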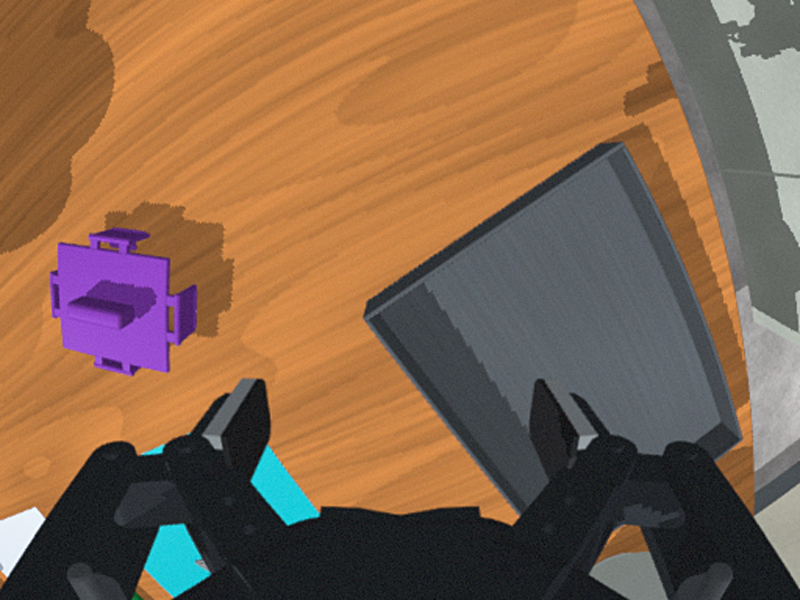

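Run:
```python
import cv2
t=cv2.imread('pics/top0_raw.png'); s=cv2.imread('pics/side0_raw.png')
def crop(im,x,y,w,h,k,n):
    c=cv2.resize(im[y:y+h,x:x+w],None,fx=k,fy=k,interpolation=cv2.INTER_CUBIC)
    for i in range(0,w,10): cv2.putText(c,str(x+i),(i*k,8),0,.3,(0,0,255),1); cv2.line(c,(i*k,10),(i*k,15),(0,0,255),1)
    for j in range(10,h,10): cv2.putText(c,str(y+j),(0,j*k),0,.3,(0,0,255),1)
    cv2.imwrite(n,c)
crop(t,130,135,90,75,8,'pics/lt.png')
crop(t,280,135,70,60,10,'pics/tt.png')
crop(s,210,110,80,60,9,'pics/ls.png')
crop(s,280,205,70,75,8,'pics/ts.png')
```

```text
(no output)
```

View pics/lt.png

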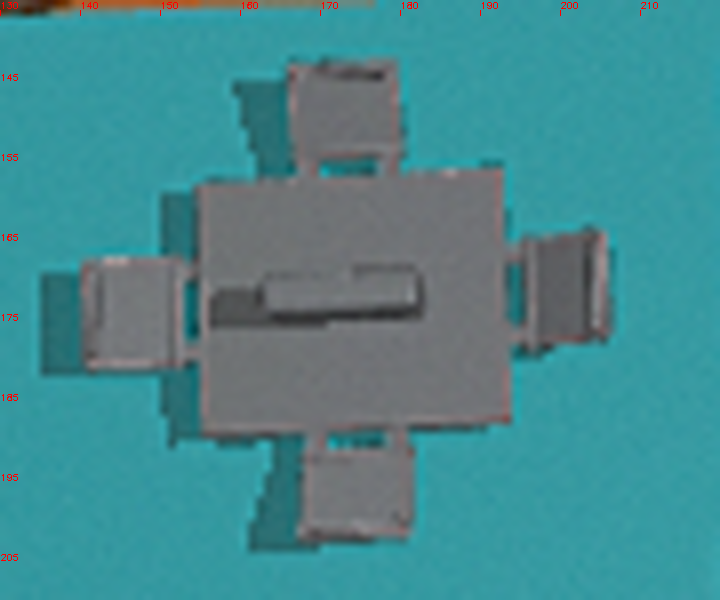

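View pics/tt.png

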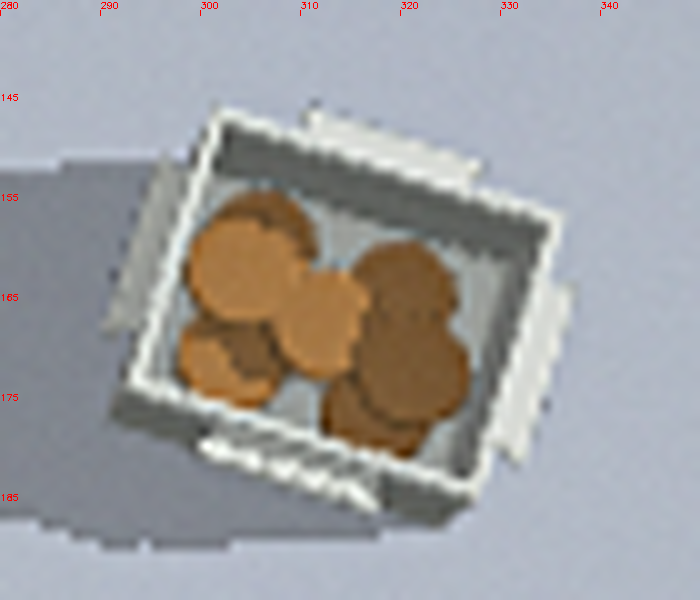

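View pics/ls.png

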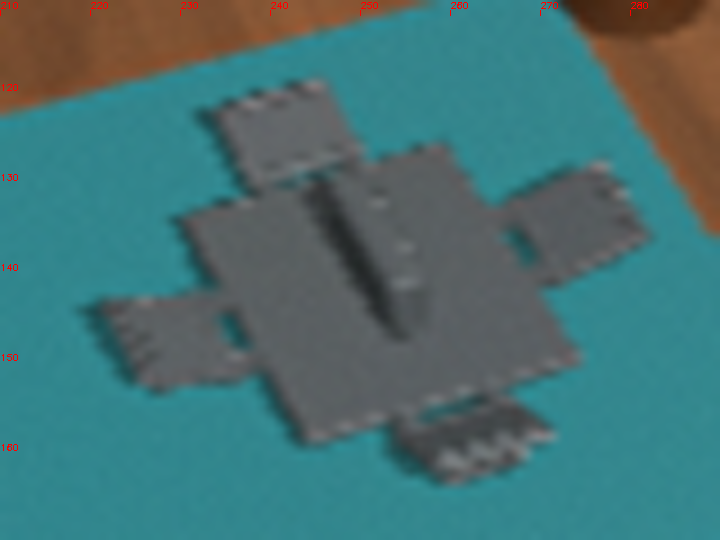

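View pics/ts.png

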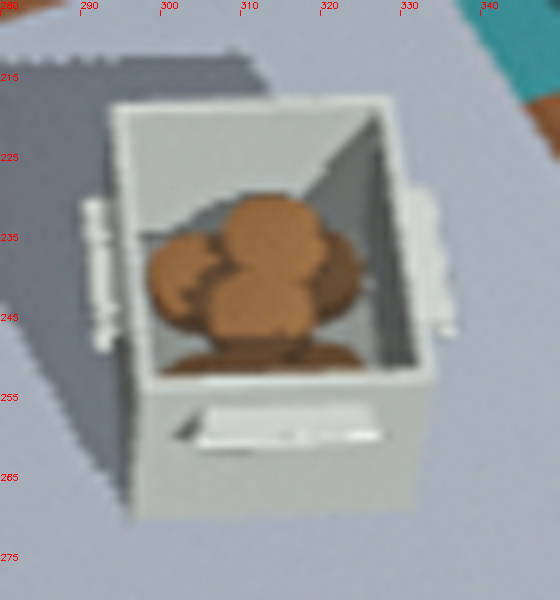

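```bash
cat > h.py <<'E'
from plant import *
import numpy as np, cv2
from scipy.optimize import least_squares
from scipy.spatial.transform import Rotation as R
def proj(f,P):
    P=np.atleast_2d(P); T=np.linalg.inv(f["pose"]); c=P@T[:3,:3].T+T[:3,3]
    q=np.c_[c[:,0],-c[:,1],-c[:,2]]
    if f.get("fish"):
        r=np.hypot(q[:,0],q[:,1]); th=np.arctan2(r,q[:,2]); k=th/np.maximum(r,1e-12)
        return np.c_[f["cx"]+f["fx"]*k*q[:,0],f["cy"]+f["fy"]*k*q[:,1]]
    return np.c_[f["cx"]+f["fx"]*q[:,0]/q[:,2],f["cy"]+f["fy"]*q[:,1]/q[:,2]]
def ray(f,uv):
    a=(uv[0]-f["cx"])/f["fx"]; b=(uv[1]-f["cy"])/f["fy"]
    if f.get("fish"):
        r=np.hypot(a,b); s=np.sin(r)/max(r,1e-9); d=np.array([a*s,-b*s,-np.cos(r)])
    else: d=np.array([a,-b,-1.])
    return f["pose"][:3,3], f["pose"][:3,:3]@d
def onz(f,uv,z):
    o,d=ray(f,uv); return o+d*(z-o[2])/d[2]
def grab(n):
    f=grab_frame(n); f["fish"]=(n=="wrist"); return f
def rect(sx,sy,z,p):
    c,s=np.cos(p[2]),np.sin(p[2]); L=np.array([[sx,sy],[sx,-sy],[-sx,-sy],[-sx,sy]])/2
    return np.c_[p[0]+L[:,0]*c-L[:,1]*s,p[1]+L[:,0]*s+L[:,1]*c,np.full(4,z)]
def unc(pts,k,x0,y0): return (np.array(pts,float)+.5)/k-.5+[x0,y0]
E
cat > fit.py <<'E'
from h import *
ft,fs=grab("top"),grab("side")
def go(name,sx,sy,z,ptT,ptS,g):
    def res(p,fr): return np.concatenate([(proj(f,rect(sx,sy,z,p))-q).ravel() for f,q in fr])
    for lab,fr in (("top",[(ft,ptT)]),("side",[(fs,ptS)]),("both",[(ft,ptT),(fs,ptS)])):
        r=least_squares(res,g,args=(fr,)); print(name,lab,np.round(r.x[:2]*1000,1),round(np.degrees(r.x[2]),2),"rms px",round(np.sqrt(np.mean(r.fun**2)),2))
    for f,q in ((ft,ptT),(fs,ptS)):
        P=np.array([onz(f,u,z) for u in q]); print(" edges mm",np.round(1000*np.linalg.norm(P-np.roll(P,-1,0),axis=1),1))
# order: (+x,+y),(+x,-y),(-x,-y),(-x,+y); +x ~ image up, +y ~ image left
go("lid",.102,.122,.017,unc([(198,185),(501,170),(511,422),(205,433)],8,130,135),unc([(443,147),(580,355),(312,442),(178,220)],9,210,110),[.5,.2,0])
go("tub",.090,.110,.075,unc([(218,110),(562,216),(475,495),(132,385)],10,280,135),unc([(388,98),(433,378),(143,380),(112,105)],8,280,205),[.5,-.2,-.3])
E
python3 fit.py
```

```text
lid top [577.  207.3] 0.98 rms px 0.4
lid side [574.9 202. ] 1.96 rms px 0.39
lid both [576.3 205.6] 1.41 rms px 0.67
 edges mm [119.8 100.2 120.1  98.6]
 edges mm [116.8  99.5 121.1 100.5]
tub top [ 578.  -225.7] -19.52 rms px 0.41
tub side [ 576.5 -227.7] -19.87 rms px 0.52
tub both [ 577.2 -226.6] -19.72 rms px 0.55
 edges mm [107.5  88.4 106.9  87.5]
 edges mm [107.7  87.8 105.7  88.6]
```

```bash
cat >> h.py <<'E'
def plan(x,y,z,ax,yaw):
    """print shift (cm, current tool axes) to target and twist deg so that tool axis ax ('x'/'z') is along yaw (deg, mod 180)"""
    s=state(); Rm=R.from_quat(np.r_[s["tool_rot"][1:],s["tool_rot"][0]]).as_matrix()
    d=Rm.T@(np.array([x,y,z])-s["tool_pos"])*100
    a=Rm[:,0 if ax=='x' else 2]; cur=np.degrees(np.arctan2(a[1],a[0])); w=(cur-yaw+90)%180-90
    print("t",round(s["time"],2),"pos",np.round(s["tool_pos"],4),"shift cm",np.round(d,2),"twist",round(w,2),"or",round(w-180*np.sign(w),1),"| ax",ax,"yaw",round(cur,2),"tilt y:",np.round(Rm[:,1],3),"F",np.round(s["contact_force"],1),"q6",round(s["joint_pos"][5],2),"grip",round(s["gripper_width"],3))
    return d,w
E
python3 -c "
from h import *
plan(.5763,.2056,.13,'z',1.2)
s=state();print(R.from_quat(np.r_[s['tool_rot'][1:],s['tool_rot'][0]]).as_matrix().round(3))"
```

```text
t 0.25 pos [0.2811 0.5579 0.2307] shift cm [ 42.22  10.08 -18.16] twist 62.05 or -117.9 | ax z yaw 63.25 tilt y: [-0.001 -0.001 -1.   ] F [-0.1  0.1 -0.1] q6 -0.12 grip 0.996
[[ 0.893 -0.001  0.45 ]
 [-0.45  -0.001  0.893]
 [-0.    -1.    -0.001]]
```

```bash
python3 -m crank '[[[0.2,4.7,0.5,-2.0,0],[0.2,4.7,0.5,-2.0,0],[0.2,4.7,0.5,-2.0,0],[0.2,4.7,0.5,-2.0,0],[0.2,4.7,0.5,-2.0,0],[0.2,4.7,0.5,-2.0,0],[0.2,4.7,0.5,-2.0,0],[0.2,4.7,0.5,-2.0,0]]]'
python3 -m crank '[[[0.2,4.6,0.5,-2.1,0],[0.2,0,0,0,10.4],[0.2,0,0,0,10.4],[0.2,0,0,0,10.4],[0.2,0,0,0,10.4],[0.2,0,0,0,10.4],[0.2,0,0,0,10],[0.2,0,0,0,0]]]'
python3 - <<'E'
from h import *
plan(.5763,.2056,.13,'z',1.2)
f=grab("wrist"); print(f["pose"].round(4).tolist())
cv2.imwrite("pics/w1.png",cv2.resize(f["frame"][:,:,::-1],(800,600),interpolation=cv2.INTER_CUBIC))
E
```

```text
time: 1.25
tool_pos: [0.5459, 0.2446, 0.1911]
tool_rot: [0.688, -0.688, 0.164, -0.164]
contact_force: [-0.1, 0.9, -0.8]
gripper_width: 0.598
time: 2.25
tool_pos: [0.5765, 0.2065, 0.1861]
tool_rot: [-0.506, 0.506, -0.494, 0.494]
contact_force: [0.0, -1.3, -0.7]
gripper_width: 0.599
t 2.25 pos [0.5765 0.2065 0.1861] shift cm [ 0.09  5.61 -0.02] twist 0.17 or -179.8 | ax z yaw 1.37 tilt y: [-0. -0. -1.] F [ 0.  -1.3 -0.7] q6 0.2 grip 0.599
[[0.9997, -0.0229, -0.0066, 0.5753], [0.0238, 0.9588, 0.283, 0.2779], [-0.0001, -0.2831, 0.9591, 0.3276], [0.0, 0.0, 0.0, 1.0]]
```

View pics/w1.png

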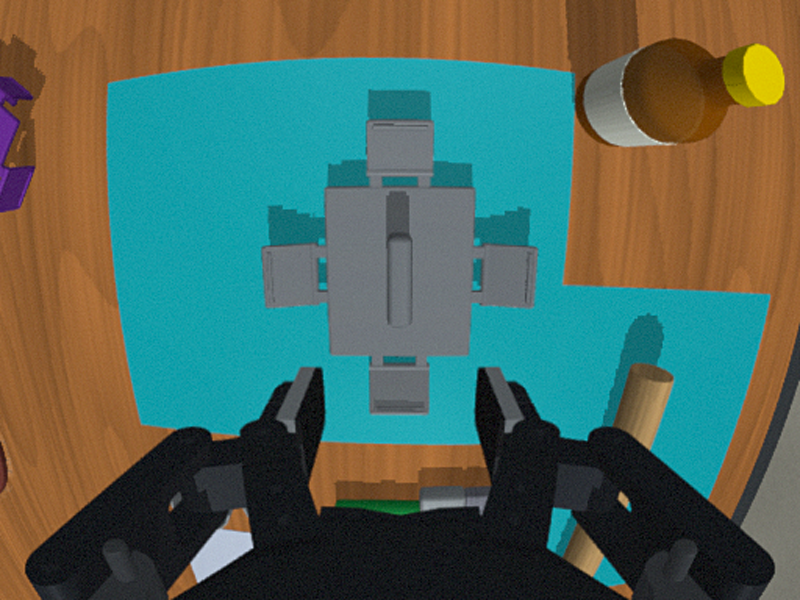

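Run:
```python
from h import *
f=grab("wrist")
q=unc([(326,188),(474,187),(470,354),(329,355)],1.5625,0,0)
P=np.array([onz(f,u,.017) for u in q]); print((P*1000).round(1), P.mean(0).round(4), (1000*np.linalg.norm(P-np.roll(P,-1,0),axis=1)).round(1))
q=q[[1,2,3,0]]*1
# order (+x,+y)=TR,( +x,-y)=BR,(-x,-y)=BL,(-x,+y)=TL  (image up=+y, right=+x)
r=least_squares(lambda p:(proj(f,rect(.102,.122,.017,p))-q).ravel(),[.576,.205,0]); print(r.x[:2],np.degrees(r.x[2]),np.abs(r.fun).max())
plan(r.x[0],r.x[1],.06,'z',np.degrees(r.x[2]))
```

```text
[[526.5 265.7  17. ]
 [625.2 268.8  17. ]
 [629.8 149.5  17. ]
 [527.1 146.2  17. ]] [0.5771 0.2076 0.017 ] [ 98.8 119.4 102.8 119.5]
[0.57717149 0.20738243] 1.4858808577066254 1.7504225757801066
t 2.35 pos [0.5766 0.2065 0.1862] shift cm [-0.08 12.62  0.06] twist -0.08 or 179.9 | ax z yaw 1.41 tilt y: [-0. -0. -1.] F [0.  0.2 0. ] q6 0.2 grip 0.602
```

```bash
python3 -m crank '[[[0.0,-0.1,4,0.05,0],[0.0,0,4,0,0],[0,0,3.3,0,0],[0,0,2,0,0],[0,0,1.5,0,0],[0,0,1.0,0,0],[0,0,0.4,0,0],[0,0,0,0,0]]]'
python3 -c "
from h import *
plan(.5772,.2074,.023,'z',1.45)
f=grab('wrist');cv2.imwrite('pics/w2.png',f['frame'][:,:,::-1])"
```

```text
time: 3.35
tool_pos: [0.5775, 0.2077, 0.0248]
tool_rot: [0.506, -0.505, 0.494, -0.495]
contact_force: [-0.1, -0.0, 0.2]
gripper_width: 0.503
t 3.35 pos [0.5775 0.2077 0.0248] shift cm [ 0.03  0.18 -0.04] twist -0.19 or 179.8 | ax z yaw 1.26 tilt y: [ 0.001  0.    -1.   ] F [-0.1 -0.   0.2] q6 0.2 grip 0.503
```

View pics/w2.png

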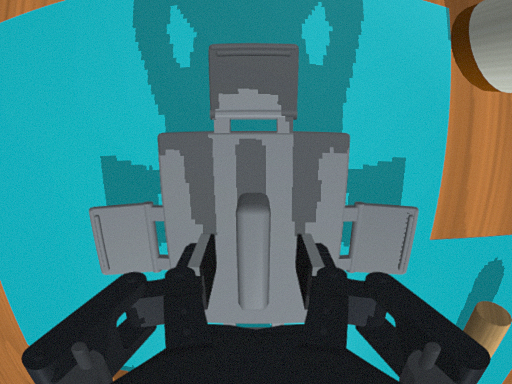

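Fingers straddle the handle (raw columns 237–270) well centred. Close.

```bash
python3 -m crank '[[[-1,0,0,0,0],[-1,0,0,0,0],[-1,0,0,0,0],[-1,0,0,0,0],[-1,0,0,0,0],[-1,0,0,0,0]]]'
python3 -m crank '[[[-1,0,-0.5,0,0],[-1,0,-1.5,0,0],[-1,0,-3,0,0],[-1,0,-4,0,0],[-1,0,-4,0,0],[-1,0,-3,0,0],[-1,0,0,0,0]]]'
python3 -c "
from h import *
plan(.5772,-.2266,.2,'z',-19.7)
f=grab('wrist');cv2.imwrite('pics/w3.png',f['frame'][:,:,::-1])"
```

```text
time: 4.15
tool_pos: [0.5776, 0.2077, 0.0253]
tool_rot: [0.506, -0.505, 0.494, -0.495]
contact_force: [-1.5, 0.1, 5.7]
gripper_width: 0.164
time: 5.03
tool_pos: [0.579, 0.208, 0.1882]
tool_rot: [0.508, -0.503, 0.493, -0.496]
contact_force: [0.3, 0.4, -3.8]
gripper_width: 0.17
t 5.03 pos [0.579  0.208  0.1882] shift cm [43.44 -1.25 -1.12] twist 20.95 or -159.0 | ax z yaw 1.25 tilt y: [ 0.007  0.002 -1.   ] F [ 0.3  0.4 -3.8] q6 0.2 grip 0.17
```

View pics/w3.png

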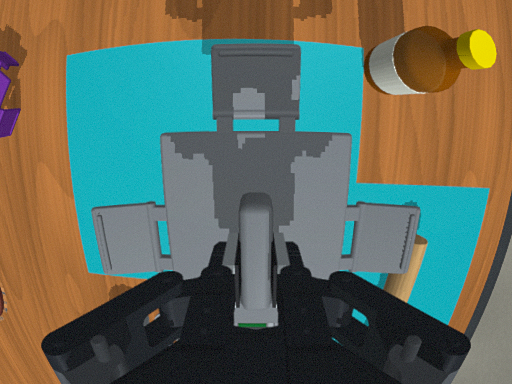

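Run:
```python
from h import *
f=grab("wrist"); s=state(); z=s["tool_pos"][2]-.0253+.017
Rm=R.from_quat(np.r_[s["tool_rot"][1:],s["tool_rot"][0]]).as_matrix()
for u in [(162,133),(351,132),(153,206),(358,206)]:
    print((Rm.T@(onz(f,u,z)-s["tool_pos"])*1000).round(1))
cv2.imwrite('pics/w3c.png',cv2.resize(f['frame'][110:310,130:390,::-1],None,fx=3,fy=3,interpolation=cv2.INTER_CUBIC))
```

```text
[-60.4   8.3 -47.5]
[-60.9   8.2  51.8]
[-20.    8.4 -55.9]
[-19.9   8.2  59.2]
```

View pics/w3c.png

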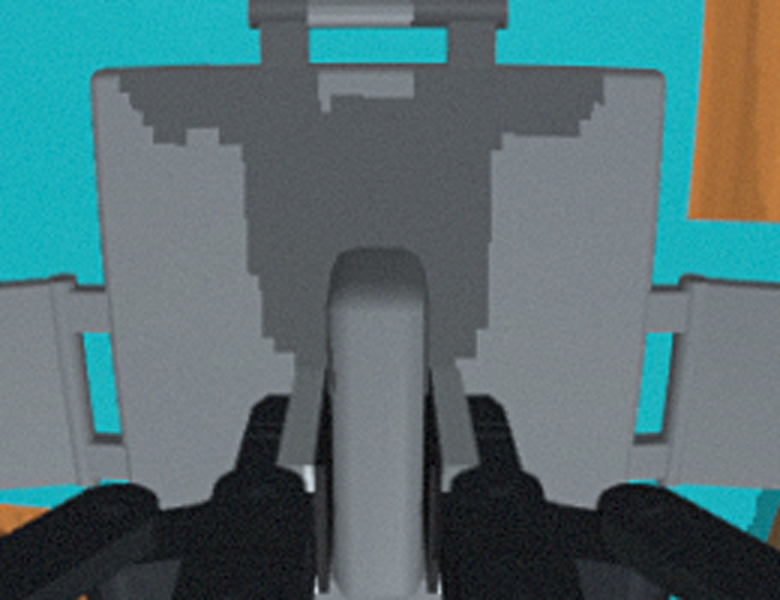

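```bash
python3 -m crank '[[[-1,2.5,-0.2,-0.1,0],[-1,4.8,-0.2,-0.1,0],[-1,5,0,-0.1,0],[-1,5,0,-0.15,0],[-1,5,0,-0.15,0],[-1,5,0,-0.15,0],[-1,5,0,-0.1,0],[-1,4.8,0,-0.1,0]]]'
python3 -m crank '[[[-1,4,0,-0.1,0],[-1,2.3,0,0,5],[-1,0,0,0,8],[-1,0,0,0,8],[-1,0,0,0,0],[-1,0,0,0,0]]]'
python3 -c "
from h import *
plan(.5772,-.2266,.15,'z',-19.7)
for n in ('wrist','top','side'):
  f=grab(n);cv2.imwrite('pics/%s4.png'%n,f['frame'][:,:,::-1])"
```

```text
time: 6.12
tool_pos: [0.5741, -0.1646, 0.1851]
tool_rot: [-0.505, 0.506, -0.496, 0.493]
contact_force: [1.1, 0.5, -4.4]
gripper_width: 0.166
time: 6.88
tool_pos: [0.5755, -0.2261, 0.1866]
tool_rot: [0.407, -0.408, 0.579, -0.577]
contact_force: [-1.1, -1.5, -3.8]
gripper_width: 0.174
t 6.88 pos [ 0.5755 -0.2261  0.1866] shift cm [-0.01  3.66  0.19] twist 0.07 or -179.9 | ax z yaw -19.63 tilt y: [-0.002  0.001 -1.   ] F [-1.1 -1.5 -3.8] q6 -0.15 grip 0.174
```

View pics/wrist4.png

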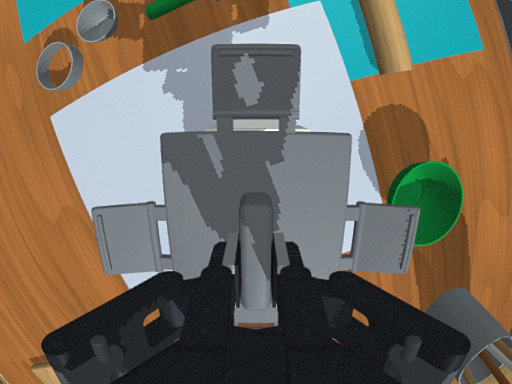

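View pics/side4.png

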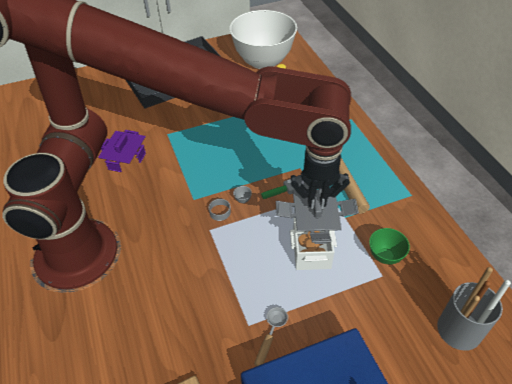

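```bash
python3 -c "
from h import *
plan(.5778,-.2260,.112,'z',-19.7)
f=grab('top')
f['frame'];print(onz(f,(337.5,109.5),.0275))"
```

```text
t 7.03 pos [ 0.576  -0.2263  0.1878] shift cm [-0.09  7.58  0.17] twist 0.02 or -180.0 | ax z yaw -19.68 tilt y: [-0.001  0.    -1.   ] F [ 0.2 -0.7 -4.5] q6 -0.15 grip 0.173
[ 0.75937354 -0.31354078  0.0275    ]
```

```bash
python3 -m crank '[[[-1,0,2,0.1,0],[-1,0,2.5,0.1,0],[-1,0,2,0,0],[-1,0,1,0,0],[-1,0,0,0,0],[-1,0,0,0,0]]]'
python3 - <<'E'
from h import *
plan(.5778,-.2260,.112,'z',-19.7)
for n,(x,y,w,h,k) in dict(top=(255,120,110,85,7),side=(265,190,105,85,7)).items():
  f=grab(n);cv2.imwrite('pics/%s5.png'%n,cv2.resize(f['frame'][y:y+h,x:x+w,::-1],None,fx=k,fy=k,interpolation=cv2.INTER_CUBIC))
E
```

```text
time: 7.82
tool_pos: [0.5787, -0.2276, 0.1144]
tool_rot: [-0.407, 0.407, -0.578, 0.579]
contact_force: [0.5, -0.4, -3.8]
gripper_width: 0.167
t 7.83 pos [ 0.5787 -0.2276  0.1144] shift cm [-0.12  0.24 -0.14] twist -0.04 or 180.0 | ax z yaw -19.74 tilt y: [ 0.002 -0.001 -1.   ] F [ 0.5 -0.4 -3.8] q6 -0.15 grip 0.167
```

View pics/top5.png

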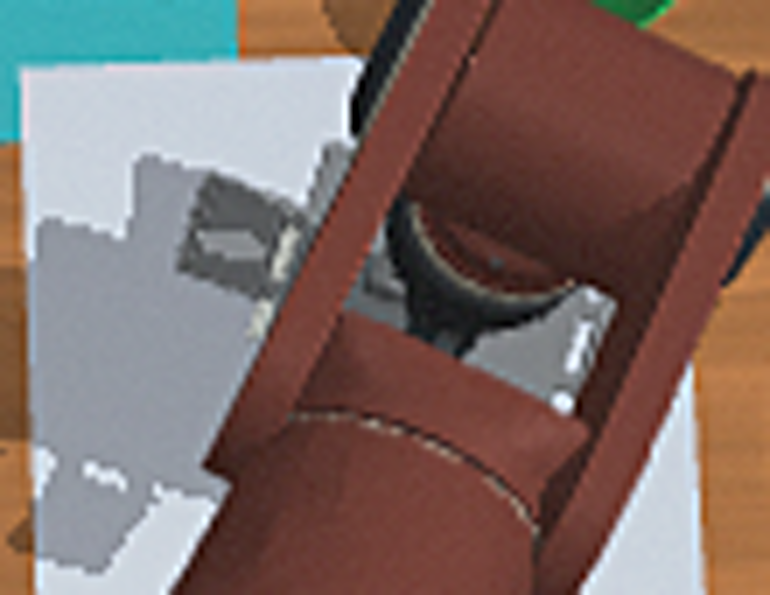

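View pics/side5.png

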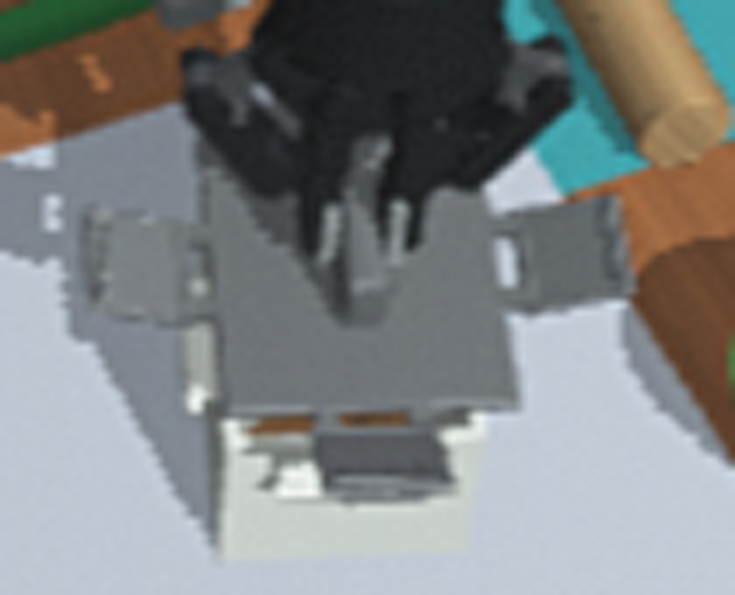

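Run:
```python
from h import *
f=grab("side"); s=state(); t=s["tool_pos"]; z=t[2]-.0253+.017
p=[t[0],t[1],np.radians(-19.7)]
Q=proj(f,rect(.102,.122,z,p)); print("pred lid top crop px",((Q-[265,190]+.5)*7-.5).round(0).tolist())
Q=proj(f,rect(.102,.122,z-.006,p)); print("pred lid bot crop px",((Q-[265,190]+.5)*7-.5).round(0).tolist())
for p in ([.5772,-.2266],[.5765,-.2277],[.578,-.2257]):
  Q=proj(f,rect(.09,.11,.075,p+[np.radians(-19.7)])); print("tub",((Q-[265,190]+.5)*7-.5).round(0).tolist())
print(np.linalg.norm(proj(f,[t])-proj(f,[t+[0,0.01,0]])),"px/cm")
```

```text
pred lid top crop px [[475.0, 117.0], [522.0, 396.0], [221.0, 406.0], [193.0, 126.0]]
pred lid bot crop px [[473.0, 127.0], [520.0, 406.0], [220.0, 416.0], [192.0, 136.0]]
tub [[447.0, 183.0], [487.0, 433.0], [227.0, 441.0], [202.0, 191.0]]
tub [[447.0, 186.0], [486.0, 436.0], [227.0, 444.0], [202.0, 194.0]]
tub [[448.0, 181.0], [487.0, 430.0], [228.0, 439.0], [203.0, 189.0]]
3.5099388318421987 px/cm
```

```bash
python3 -c "
from h import *
plan(.5772,-.2267,.1,'z',-19.7)"
python3 -m crank '[[[-1,-0.05,0.5,-0.15,0],[-1,0,0.5,0,0],[-1,0,0.2,0,0],[-1,0,0,0,0],[-1,0,0,0,0]]]'
python3 -c "
from h import *
plan(.5772,-.2267,.09,'z',-19.7)"
```

```text
t 7.97 pos [ 0.5787 -0.2276  0.1146] shift cm [-0.03  1.46 -0.18] twist -0.04 or 180.0 | ax z yaw -19.74 tilt y: [ 0.002 -0.001 -1.   ] F [ 0.5  0.2 -4.8] q6 -0.15 grip 0.169
time: 8.6
tool_pos: [0.5769, -0.2263, 0.1014]
tool_rot: [-0.407, 0.407, -0.578, 0.578]
contact_force: [-0.0, -0.1, -4.3]
gripper_width: 0.173
t 8.6 pos [ 0.5769 -0.2263  0.1014] shift cm [0.03 1.14 0.04] twist -0.05 or 180.0 | ax z yaw -19.75 tilt y: [ 0. -0. -1.] F [-0.  -0.1 -4.3] q6 -0.15 grip 0.173
```

```bash
python3 -m crank '[[[-1,0.03,0.2,0.04,0],[-1,0,0.2,0,0],[-1,0,0,0,0]]]'
python3 -m crank '[[[-1,0,0.2,0,0],[-1,0,0.2,0,0],[-1,0,0,0,0]]]'
python3 -m crank '[[[-1,0,0.2,0,0],[-1,0,0,0,0]]]'
```

```text
time: 8.98
tool_pos: [0.5768, -0.2266, 0.0969]
tool_rot: [0.407, -0.407, 0.579, -0.578]
contact_force: [-0.3, -0.3, -4.9]
gripper_width: 0.169
time: 9.35
tool_pos: [0.5769, -0.2266, 0.0929]
tool_rot: [0.407, -0.407, 0.579, -0.578]
contact_force: [-0.2, 0.5, -3.9]
gripper_width: 0.17
time: 9.6
tool_pos: [0.5769, -0.2266, 0.0911]
tool_rot: [0.407, -0.407, 0.578, -0.578]
contact_force: [-0.3, 0.3, -3.9]
gripper_width: 0.168
```

```bash
python3 -m crank '[[[-1,0,0.1,0,0],[-1,0,0,0,0]]]'
python3 -m crank '[[[-1,0,0.1,0,0],[-1,0,0,0,0]]]'
python3 -m crank '[[[-1,0,0.1,0,0],[-1,0,0,0,0]]]'
```

```text
time: 9.85
tool_pos: [0.577, -0.2266, 0.0902]
tool_rot: [0.407, -0.407, 0.578, -0.578]
contact_force: [-0.0, -1.0, -4.3]
gripper_width: 0.168
time: 10.1
tool_pos: [0.5771, -0.2267, 0.0893]
tool_rot: [-0.407, 0.407, -0.578, 0.578]
contact_force: [0.2, 0.7, -4.0]
gripper_width: 0.169
time: 10.35
tool_pos: [0.5771, -0.2267, 0.0893]
tool_rot: [0.407, -0.407, 0.578, -0.578]
contact_force: [-3.7, 1.4, 3.5]
gripper_width: 0.169
```

```bash
python3 -m crank '[[[-1,0,0.05,0,0],[-1,0,0,0,0]]]'
python3 -m crank '[[[-0.7,0,0,0,0],[-0.5,0,0,0,0],[-0.2,0,0,0,0],[0,0,0,0,0],[0,0,0,0,0],[0,0,0,0,0]]]'
python3 -m crank '[[[0,0,-1,0,0],[0,0,-3,0,0],[0,0,-5,0,0],[0,0,-5,0,0],[0,0,0,0,0],[0,0,0,0,0]]]'
python3 - <<'E'
from h import *
plan(.5772,-.2267,.09,'z',-19.7)
for n in ('side','wrist'):
  f=grab(n);cv2.imwrite('pics/%s6.png'%n,f['frame'][:,:,::-1])
  if n=='side':
    cv2.imwrite('pics/s6.png',cv2.resize(f['frame'][190:275,265:370,::-1],None,fx=7,fy=7,interpolation=cv2.INTER_CUBIC))
E
```

```text
time: 10.6
tool_pos: [0.5771, -0.2267, 0.0893]
tool_rot: [0.407, -0.407, 0.578, -0.578]
contact_force: [-6.4, 2.8, 6.4]
gripper_width: 0.17
time: 11.35
tool_pos: [0.5771, -0.2267, 0.0877]
tool_rot: [-0.407, 0.407, -0.578, 0.578]
contact_force: [0.5, 0.4, 0.4]
gripper_width: 0.496
time: 12.1
tool_pos: [0.577, -0.2266, 0.228]
tool_rot: [-0.407, 0.407, -0.578, 0.578]
contact_force: [-0.4, -0.1, -1.9]
gripper_width: 0.494
t 12.1 pos [ 0.577  -0.2266  0.228 ] shift cm [ 0.   13.8   0.02] twist -0.05 or 180.0 | ax z yaw -19.75 tilt y: [ 0. -0. -1.] F [-0.4 -0.1 -1.9] q6 -0.15 grip 0.494
```

View pics/s6.png

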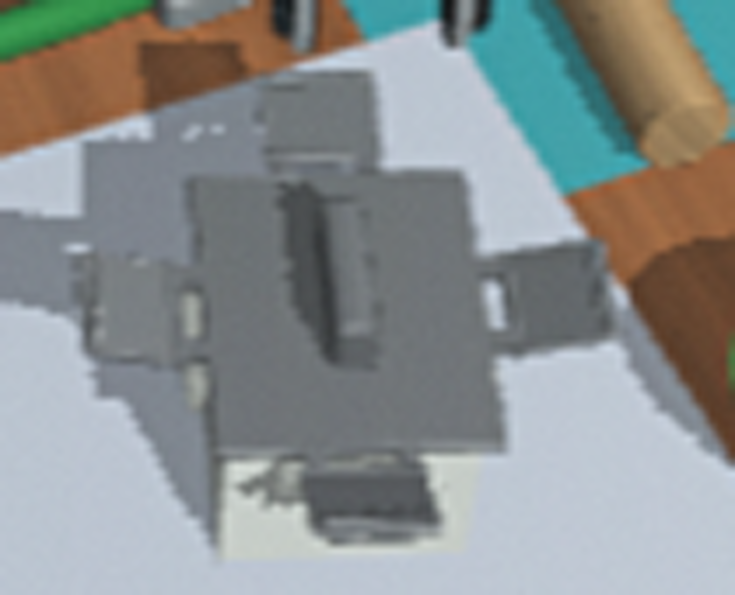

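View pics/wrist6.png

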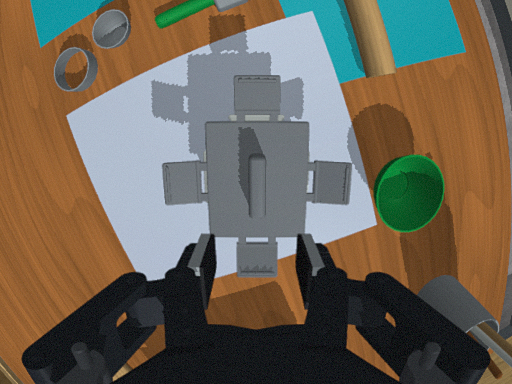

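```bash
cat >> h.py <<'E'
C=np.array([.5771,-.2267]); Y=np.radians(-19.7)
LX=np.array([np.cos(Y),np.sin(Y)]); LY=np.array([-np.sin(Y),np.cos(Y)])
def lp(u,v,z,ax):  # lid-frame target mm ; tool axis ax along lid... 
    p=C+(u*LX+v*LY)/1000
    s=state(); q=s["tool_pos"][:2]-C
    print("lid frame TCP mm",np.round([1000*q@LX,1000*q@LY,1000*s["tool_pos"][2]],1))
    plan(p[0],p[1],z/1000,ax,-19.7)
E
python3 - <<'E'
from h import *
f=grab("wrist")
q=np.array([(309,122),(306,237),(209,238),(206,122)],float)
r=least_squares(lambda p:(proj(f,rect(.102,.122,.081,p))-q).ravel(),[.577,-.226,-.34]); print(r.x[:2],np.degrees(r.x[2]),np.abs(r.fun).max())
lp(0,98,105,'z')
E
python3 -m crank '[[[-1,-4.9,0,0,0],[-1,-4.9,0,0,0],[-1,0,5,0,0],[-1,0,5,0,0],[-1,0,2,0,0],[-1,0,0,0,0],[-1,0,0,0,0]]]'
python3 - <<'E'
from h import *
lp(0,98,105,'z')
f=grab("side");cv2.imwrite('pics/s7.png',cv2.resize(f['frame'][150:280,235:385,::-1],None,fx=5,fy=5,interpolation=cv2.INTER_CUBIC))
f=grab("wrist");cv2.imwrite('pics/w7.png',f['frame'][:,:,::-1])
E
```

```text
[ 0.57812471 -0.22751615] -19.56717355521203 1.4873482796105861
lid frame TCP mm [-1.100e+00  2.000e-01  2.256e+02]
t 12.25 pos [ 0.5761 -0.2262  0.2256] shift cm [-9.78 12.07  0.14] twist -0.05 or 180.0 | ax z yaw -19.75 tilt y: [-0.003  0.002 -1.   ] F [ 0.7 -0.3 -0.3] q6 -0.15 grip 0.502
time: 13.12
tool_pos: [0.6116, -0.1351, 0.1101]
tool_rot: [-0.407, 0.406, -0.577, 0.579]
contact_force: [0.5, 0.3, 1.5]
gripper_width: 0.0
lid frame TCP mm [  1.6  97.8 110.1]
t 13.12 pos [ 0.6116 -0.1351  0.1101] shift cm [-0.02  0.51 -0.16] twist -0.06 or 179.9 | ax z yaw -19.76 tilt y: [ 0.003 -0.001 -1.   ] F [0.5 0.3 1.5] q6 0.01 grip 0.0
```

View pics/s7.png

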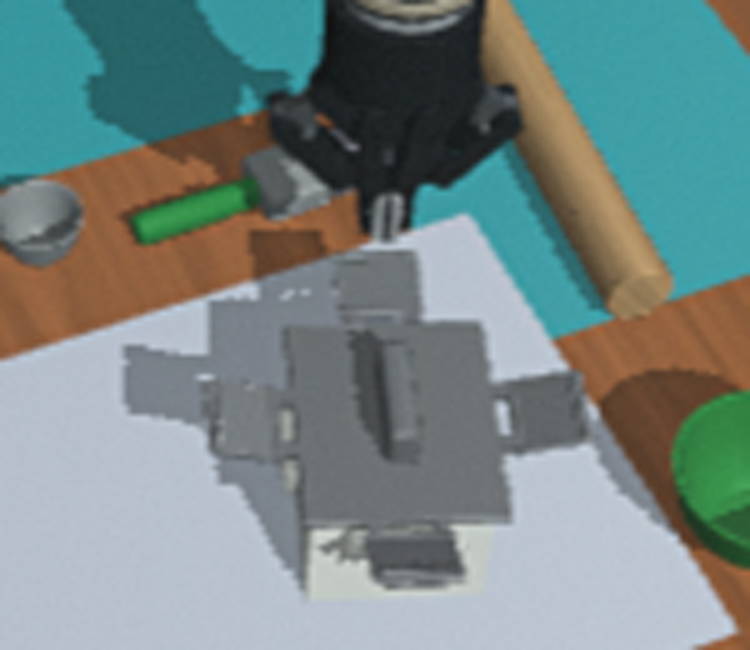

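View pics/w7.png

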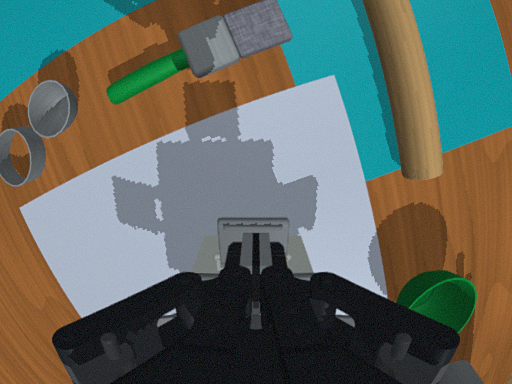

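```bash
python3 -m crank '[[[-1,0,0.6,-0.1,0],[-1,0,0.6,0,0],[-1,0,0.5,0,0],[-1,0,0.5,0,0],[-1,0,0,0,0]]]'
python3 -m crank '[[[-1,0,0.5,0,0],[-1,0,0.5,0,0],[-1,0,0.5,0,0],[-1,0,0,0,0]]]'
python3 -m crank '[[[-1,0,0.5,0,0],[-1,0,0.5,0,0],[-1,0,0.5,0,0],[-1,0,0.5,0,0],[-1,0,0,0,0]]]'
python3 - <<'E'
from h import *
lp(0,98,52,'z')
E
```

```text
time: 13.85
tool_pos: [0.6088, -0.1339, 0.085]
tool_rot: [0.407, -0.407, 0.579, -0.578]
contact_force: [0.2, -0.4, 0.4]
gripper_width: -0.002
time: 14.35
tool_pos: [0.6087, -0.1339, 0.07]
tool_rot: [0.407, -0.407, 0.579, -0.578]
contact_force: [-0.3, 0.1, 0.3]
gripper_width: 0.002
time: 14.98
tool_pos: [0.6087, -0.1339, 0.0499]
tool_rot: [0.407, -0.407, 0.579, -0.578]
contact_force: [0.1, 0.4, -0.3]
gripper_width: 0.002
lid frame TCP mm [-1.6 98.  49.9]
t 14.97 pos [ 0.6087 -0.1339  0.0499] shift cm [ 0.   -0.21  0.16] twist -0.04 or 180.0 | ax z yaw -19.74 tilt y: [-0.001  0.    -1.   ] F [ 0.1  0.4 -0.3] q6 0.01 grip 0.002
```

Run:
```python
from h import *
f=grab("side");cv2.imwrite('pics/s8.png',cv2.resize(f['frame'][150:280,235:385,::-1],None,fx=5,fy=5,interpolation=cv2.INTER_CUBIC))
f=grab("wrist");cv2.imwrite('pics/w8.png',f['frame'][:,:,::-1])
```

```text
(no output)
```

View pics/s8.png

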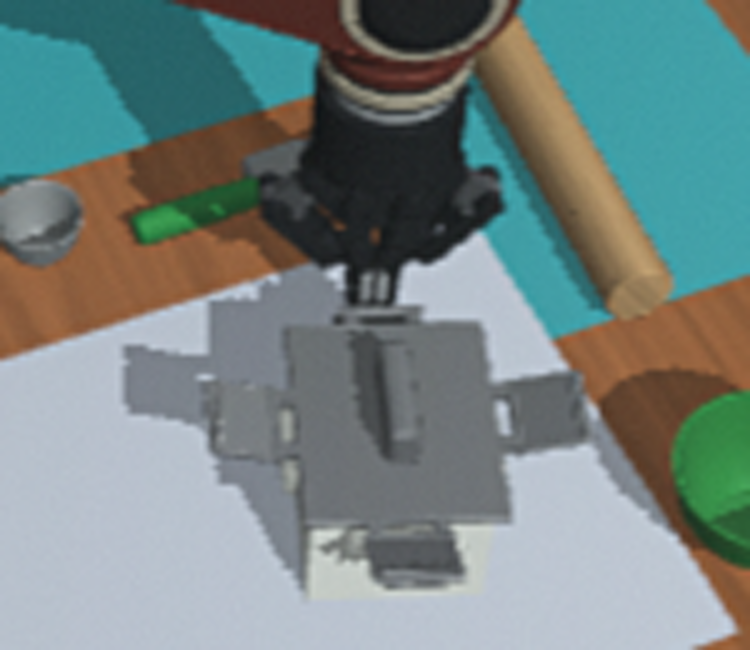

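View pics/w8.png

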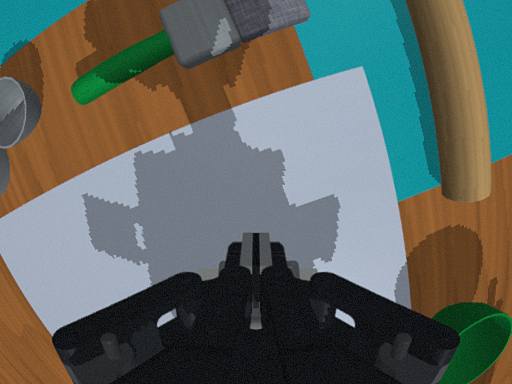

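```bash
python3 -m crank '[[[-1,0.3,0,0,0],[-1,0.3,0,0,0],[-1,0.2,0,0,0],[-1,0,0,0,0]]]'
python3 -m crank '[[[-1,0.1,0,0,0],[-1,0.1,0,0,0],[-1,0.1,0,0,0],[-1,0,0,0,0]]]'
python3 -c "
from h import *
lp(0,83,50,'z')"
```

```text
time: 15.58
tool_pos: [0.6066, -0.1416, 0.0508]
tool_rot: [0.407, -0.407, 0.578, -0.578]
contact_force: [1.1, 1.9, -1.2]
gripper_width: -0.002
time: 16.08
tool_pos: [0.6061, -0.1427, 0.0505]
tool_rot: [0.408, -0.406, 0.579, -0.578]
contact_force: [4.7, 7.5, -3.0]
gripper_width: 0.0
lid frame TCP mm [-1.  88.8 50.5]
t 16.07 pos [ 0.6061 -0.1427  0.0505] shift cm [0.58 0.05 0.1 ] twist -0.04 or 180.0 | ax z yaw -19.74 tilt y: [ 0.002  0.003 -1.   ] F [ 4.7  7.5 -3. ] q6 -0.01 grip 0.0
```

```bash
for i in 1; do python3 -m crank '[[[-1,0.1,0,0,0],[-1,0,0,0,0]]]'; python3 -m crank '[[[-1,0.1,0,0,0],[-1,0,0,0,0]]]';  python3 -m crank '[[[-1,0.1,0,0,0],[-1,0,0,0,0]]]'; done
python3 -c "
from h import *
lp(0,83,50,'z')"
```

```text
time: 16.32
tool_pos: [0.6055, -0.1439, 0.0502]
tool_rot: [0.408, -0.406, 0.579, -0.578]
contact_force: [4.2, 6.1, -3.1]
gripper_width: 0.005
time: 16.58
tool_pos: [0.6049, -0.1453, 0.0502]
tool_rot: [0.407, -0.407, 0.579, -0.578]
contact_force: [2.1, 3.7, -3.7]
gripper_width: 0.0
time: 16.82
tool_pos: [0.6041, -0.1471, 0.0504]
tool_rot: [0.407, -0.407, 0.579, -0.578]
contact_force: [1.3, 2.5, -2.5]
gripper_width: 0.002
lid frame TCP mm [-1.4 84.1 50.4]
t 16.82 pos [ 0.6041 -0.1471  0.0504] shift cm [0.11 0.04 0.14] twist -0.03 or 180.0 | ax z yaw -19.73 tilt y: [-0.001  0.    -1.   ] F [ 1.3  2.5 -2.5] q6 -0.01 grip 0.002
```

```bash
python3 -m crank '[[[-1,0.1,0,0,0],[-1,0,0,0,0]]]'; python3 -m crank '[[[-1,0.1,0,0,0],[-1,0,0,0,0]]]'
python3 -c "
from h import *
lp(0,83,50,'z')"
```

```text
time: 17.08
tool_pos: [0.6038, -0.1485, 0.0507]
tool_rot: [0.407, -0.407, 0.578, -0.578]
contact_force: [-0.5, 2.5, -1.3]
gripper_width: 0.002
time: 17.32
tool_pos: [0.6038, -0.1486, 0.0508]
tool_rot: [0.407, -0.407, 0.579, -0.578]
contact_force: [1.0, 5.2, -1.0]
gripper_width: 0.002
lid frame TCP mm [-1.2 82.5 50.8]
t 17.32 pos [ 0.6038 -0.1486  0.0508] shift cm [-0.05  0.08  0.12] twist -0.05 or 179.9 | ax z yaw -19.75 tilt y: [ 0.     0.001 -1.   ] F [ 1.   5.2 -1. ] q6 -0.02 grip 0.002
```

```bash
python3 -m crank '[[[-1,-1.5,0,0,0],[-1,-1.5,-1,0,0],[-1,0,-4.5,0,0],[-1,0,-4,0,0],[-1,5,0,0,0],[-1,5.5,0,0,0],[-1,5.5,0,0,0],[-1,5,0,0,0]]]'
python3 -m crank '[[[-1,0,2,0,0],[-1,0,1.5,0,0],[-1,0,0,0,0]]]'
python3 - <<'E'
from h import *
lp(0,-98,50,'z')
f=grab("side");cv2.imwrite('pics/s9.png',cv2.resize(f['frame'][150:280,235:385,::-1],None,fx=5,fy=5,interpolation=cv2.INTER_CUBIC))
f=grab("wrist");cv2.imwrite('pics/w9.png',f['frame'][:,:,::-1])
E
```

```text
time: 18.32
tool_pos: [0.5431, -0.3201, 0.1474]
tool_rot: [-0.407, 0.407, -0.577, 0.579]
contact_force: [1.2, -0.7, -0.5]
gripper_width: -0.003
time: 18.7
tool_pos: [0.5423, -0.3162, 0.1082]
tool_rot: [0.407, -0.408, 0.58, -0.576]
contact_force: [0.2, 0.7, 0.8]
gripper_width: 0.004
lid frame TCP mm [ -2.6 -96.  108.2]
t 18.7 pos [ 0.5423 -0.3162  0.1082] shift cm [0.21 5.82 0.28] twist 0.06 or -179.9 | ax z yaw -19.64 tilt y: [-0.004  0.003 -1.   ] F [0.2 0.7 0.8] q6 -0.3 grip 0.004
```

View pics/s9.png

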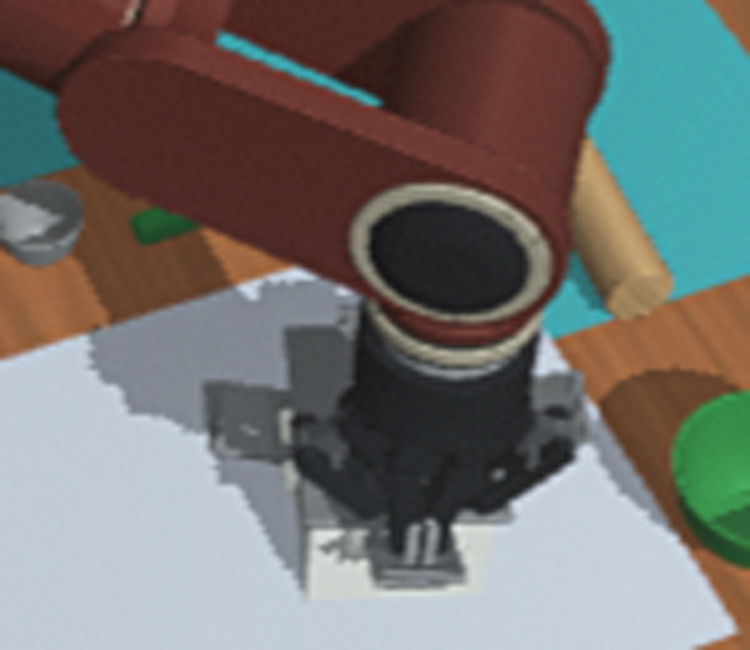

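View pics/w9.png

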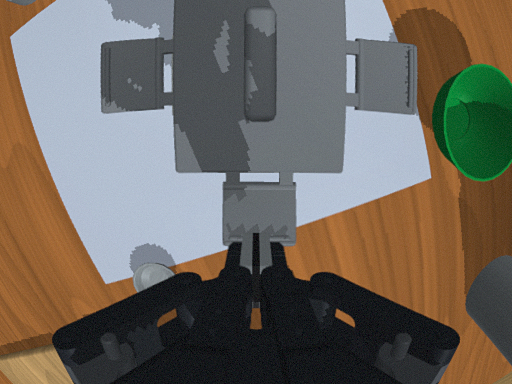

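```bash
python3 -m crank '[[[-1,0.1,0.6,0.1,0],[-1,0,0.6,0,0],[-1,0,0.6,0,0],[-1,0,0.5,0,0],[-1,0,0,0,0]]]'
python3 -m crank '[[[-1,0,0.5,0,0],[-1,0,0.5,0,0],[-1,0,0.5,0,0],[-1,0,0.5,0,0],[-1,0,0,0,0]]]'
python3 -m crank '[[[-1,0,0.5,0,0],[-1,0,0.5,0,0],[-1,0,0.4,0,0],[-1,0,0,0,0]]]'
python3 - <<'E'
from h import *
lp(0,-83,50,'z')
f=grab("side");cv2.imwrite('pics/s10.png',cv2.resize(f['frame'][150:280,235:385,::-1],None,fx=5,fy=5,interpolation=cv2.INTER_CUBIC))
E
```

```text
time: 19.42
tool_pos: [0.5432, -0.3196, 0.0871]
tool_rot: [0.407, -0.407, 0.579, -0.578]
contact_force: [-1.2, -0.5, 0.4]
gripper_width: 0.001
time: 20.05
tool_pos: [0.5432, -0.3195, 0.0669]
tool_rot: [0.407, -0.407, 0.579, -0.578]
contact_force: [-0.2, -0.6, 0.8]
gripper_width: 0.003
time: 20.55
tool_pos: [0.5432, -0.3196, 0.0531]
tool_rot: [0.407, -0.407, 0.579, -0.578]
contact_force: [-0.5, -0.4, -0.5]
gripper_width: 0.001
lid frame TCP mm [ -0.6 -98.9  53.1]
t 20.55 pos [ 0.5432 -0.3196  0.0531] shift cm [-1.59  0.31  0.06] twist -0.05 or 180.0 | ax z yaw -19.75 tilt y: [-0.001  0.001 -1.   ] F [-0.5 -0.4 -0.5] q6 -0.31 grip 0.001
```

View pics/s10.png

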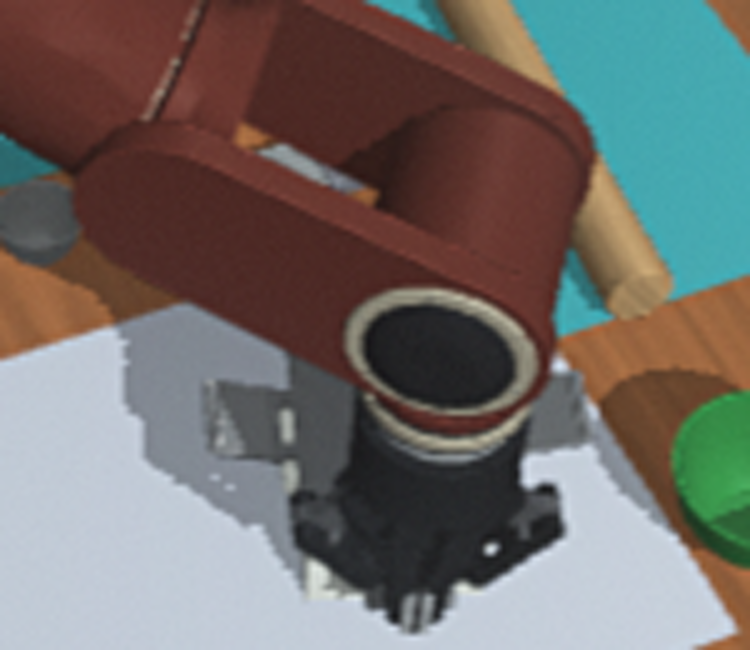

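```bash
python3 -m crank '[[[-1,0,0.3,0,0],[-1,-0.3,0,0,0],[-1,-0.3,0,0,0],[-1,-0.2,0,0,0],[-1,0,0,0,0]]]'
python3 -m crank '[[[-1,-0.1,0,0,0],[-1,-0.1,0,0,0],[-1,-0.1,0,0,0],[-1,0,0,0,0]]]'
python3 -m crank '[[[-1,-0.1,0,0,0],[-1,-0.1,0,0,0],[-1,0,0,0,0]]]'
python3 -c "
from h import *
lp(0,-83,50,'z')"
```

```text
time: 21.22
tool_pos: [0.5464, -0.312, 0.0508]
tool_rot: [0.407, -0.407, 0.578, -0.578]
contact_force: [-0.2, -0.1, 0.8]
gripper_width: 0.001
time: 21.72
tool_pos: [0.547, -0.3104, 0.0508]
tool_rot: [-0.406, 0.407, -0.578, 0.579]
contact_force: [-1.0, -4.7, -1.5]
gripper_width: 0.0
time: 22.1
tool_pos: [0.5471, -0.31, 0.0507]
tool_rot: [-0.406, 0.408, -0.577, 0.579]
contact_force: [-3.3, -9.4, -3.7]
gripper_width: -0.002
lid frame TCP mm [ -0.1 -88.5  50.7]
t 22.1 pos [ 0.5471 -0.31    0.0507] shift cm [-0.55  0.07  0.01] twist -0.05 or 180.0 | ax z yaw -19.75 tilt y: [-0.001 -0.005 -1.   ] F [-3.3 -9.4 -3.7] q6 -0.29 grip -0.002
```

```bash
for i in 1; do python3 -m crank '[[[-1,-0.1,0,0,0],[-1,0,0,0,0]]]'; python3 -m crank '[[[-1,-0.1,0,0,0],[-1,0,0,0,0]]]';  python3 -m crank '[[[-1,-0.1,0,0,0],[-1,0,0,0,0]]]'; done
python3 -c "
from h import *
lp(0,-83,50,'z')"
```

```text
time: 22.35
tool_pos: [0.5472, -0.3098, 0.0507]
tool_rot: [-0.405, 0.409, -0.577, 0.58]
contact_force: [-3.5, -12.6, -3.6]
gripper_width: -0.001
time: 22.6
tool_pos: [0.5477, -0.3081, 0.0502]
tool_rot: [-0.406, 0.408, -0.577, 0.579]
contact_force: [-0.5, -8.5, -5.2]
gripper_width: 0.001
time: 22.85
tool_pos: [0.5485, -0.3056, 0.0502]
tool_rot: [-0.406, 0.407, -0.578, 0.579]
contact_force: [-0.2, -5.5, -4.2]
gripper_width: 0.002
lid frame TCP mm [ -0.4 -83.9  50.2]
t 22.85 pos [ 0.5485 -0.3056  0.0502] shift cm [-0.09  0.02  0.04] twist -0.07 or 179.9 | ax z yaw -19.77 tilt y: [-0.001 -0.001 -1.   ] F [-0.2 -5.5 -4.2] q6 -0.28 grip 0.002
```

```bash
python3 -m crank '[[[-1,-0.1,0,0,0],[-1,0,0,0,0]]]'; python3 -m crank '[[[-1,-0.1,0,0,0],[-1,0,0,0,0]]]'
python3 -c "
from h import *
lp(0,-83,50,'z')"
```

```text
time: 23.1
tool_pos: [0.5486, -0.3049, 0.0502]
tool_rot: [-0.406, 0.408, -0.578, 0.579]
contact_force: [-1.1, -7.9, -4.2]
gripper_width: -0.001
time: 23.35
tool_pos: [0.5487, -0.3046, 0.0502]
tool_rot: [-0.406, 0.408, -0.578, 0.579]
contact_force: [-2.6, -9.1, -5.0]
gripper_width: 0.001
lid frame TCP mm [ -0.5 -82.9  50.2]
t 23.35 pos [ 0.5487 -0.3046  0.0502] shift cm [0.01 0.02 0.05] twist -0.05 or 179.9 | ax z yaw -19.75 tilt y: [-0.002 -0.003 -1.   ] F [-2.6 -9.1 -5. ] q6 -0.28 grip 0.001
```

```bash
python3 -m crank '[[[-1,-0.1,0,0,0],[-1,0,0,0,0]]]'
python3 -c "
from h import *
lp(0,-83,50,'z')"
```

```text
time: 23.6
tool_pos: [0.549, -0.3037, 0.0502]
tool_rot: [-0.406, 0.408, -0.578, 0.579]
contact_force: [-3.1, -8.5, -4.5]
gripper_width: 0.002
lid frame TCP mm [ -0.5 -81.9  50.2]
t 23.6 pos [ 0.549  -0.3037  0.0502] shift cm [0.11 0.02 0.05] twist -0.06 or 179.9 | ax z yaw -19.76 tilt y: [-0.002 -0.003 -1.   ] F [-3.1 -8.5 -4.5] q6 -0.28 grip 0.002
```

```bash
python3 -m crank '[[[-1,-0.1,0,0,0],[-1,0,0,0,0]]]'
python3 -c "
from h import *
lp(0,-83,50,'z')
f=grab('wrist');cv2.imwrite('pics/w11.png',cv2.resize(f['frame'][:,:,::-1],(800,600),interpolation=cv2.INTER_CUBIC))"
```

```text
time: 23.85
tool_pos: [0.5492, -0.3031, 0.0503]
tool_rot: [-0.405, 0.408, -0.578, 0.579]
contact_force: [-2.3, -10.8, -4.9]
gripper_width: -0.004
lid frame TCP mm [ -0.5 -81.4  50.3]
t 23.85 pos [ 0.5492 -0.3031  0.0503] shift cm [0.16 0.04 0.05] twist -0.05 or 179.9 | ax z yaw -19.75 tilt y: [-0.002 -0.004 -1.   ] F [ -2.3 -10.8  -4.9] q6 -0.27 grip -0.004
```

View pics/w11.png

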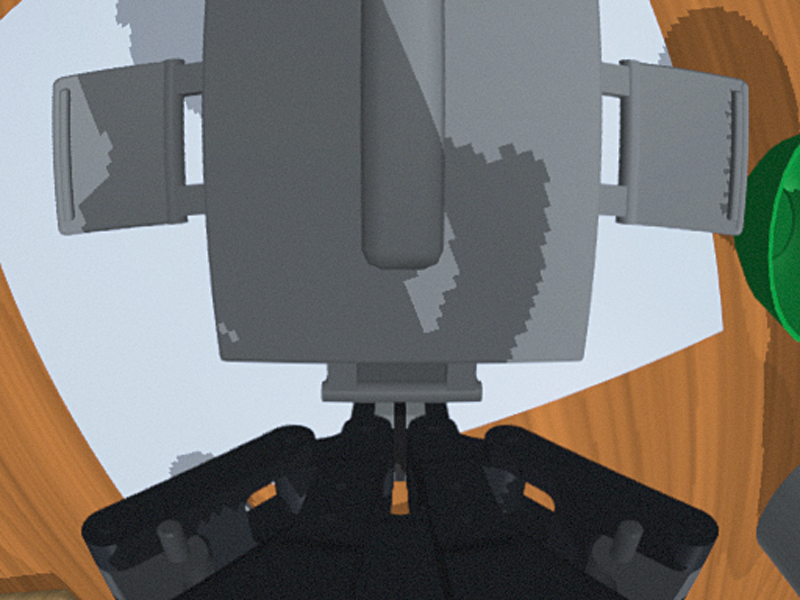

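```bash
python3 -m crank '[[[-1,-0.1,0,0,0],[-1,0,0,0,0]]]'
python3 -c "
from h import *
lp(0,-83,50,'z')"
```

```text
time: 24.15
tool_pos: [0.5493, -0.3031, 0.0505]
tool_rot: [-0.405, 0.409, -0.577, 0.579]
contact_force: [-5.5, -13.1, -4.9]
gripper_width: 0.005
lid frame TCP mm [ -0.4 -81.3  50.5]
t 24.15 pos [ 0.5493 -0.3031  0.0505] shift cm [0.17 0.06 0.04] twist -0.05 or 179.9 | ax z yaw -19.75 tilt y: [-0.002 -0.006 -1.   ] F [ -5.5 -13.1  -4.9] q6 -0.27 grip 0.005
```

```bash
python3 -m crank '[[[-1,1.5,0,0,0],[-1,1.5,-1,0,0],[-1,0,-4.5,0,0],[-1,0,-4.5,0,0],[-1,-3.7,0,2.9,0],[-1,-3.7,0,2.9,0],[-1,-3.7,0,3.0,0],[-1,0,0,0,0]]]'
python3 -m crank '[[[-1,0,0,0,10],[-1,0,0,0,10],[-1,0,0,0,10],[-1,0,0,0,10],[-1,0,0,0,10],[-1,0,0,0,10],[-1,0,0,0,10],[-1,0,0,0,10]]]'
python3 -m crank '[[[-1,0,0,0,10],[-1,0,0,0,0]]]'
python3 - <<'E'
from h import *
lp(88,0,50,'x')
for n in ('side','top'):
  f=grab(n); (x,y)=(235,150) if n=='side' else (240,95)
  cv2.imwrite('pics/%s12.png'%n,cv2.resize(f['frame'][y:y+130,x:x+150,::-1],None,fx=5,fy=5,interpolation=cv2.INTER_CUBIC))
f=grab("wrist");cv2.imwrite('pics/w12.png',f['frame'][:,:,::-1])
E
```

```text
time: 25.15
tool_pos: [0.6632, -0.2517, 0.1518]
tool_rot: [-0.409, 0.407, -0.577, 0.578]
contact_force: [0.0, -0.2, 0.0]
gripper_width: -0.001
time: 26.15
tool_pos: [0.6602, -0.2545, 0.1516]
tool_rot: [-0.062, 0.063, 0.704, -0.704]
contact_force: [-0.0, 0.2, -0.5]
gripper_width: 0.0
time: 26.4
tool_pos: [0.6603, -0.2544, 0.1515]
tool_rot: [-0.121, 0.121, 0.697, -0.697]
contact_force: [-0.6, -1.5, 0.6]
gripper_width: -0.006
lid frame TCP mm [ 87.7   2.  151.5]
t 26.4 pos [ 0.6603 -0.2544  0.1515] shift cm [-0.03 10.15  0.2 ] twist 0.02 or -180.0 | ax x yaw 160.32 tilt y: [ 0.  0. -1.] F [-0.6 -1.5  0.6] q6 1.44 grip -0.006
```

View pics/side12.png

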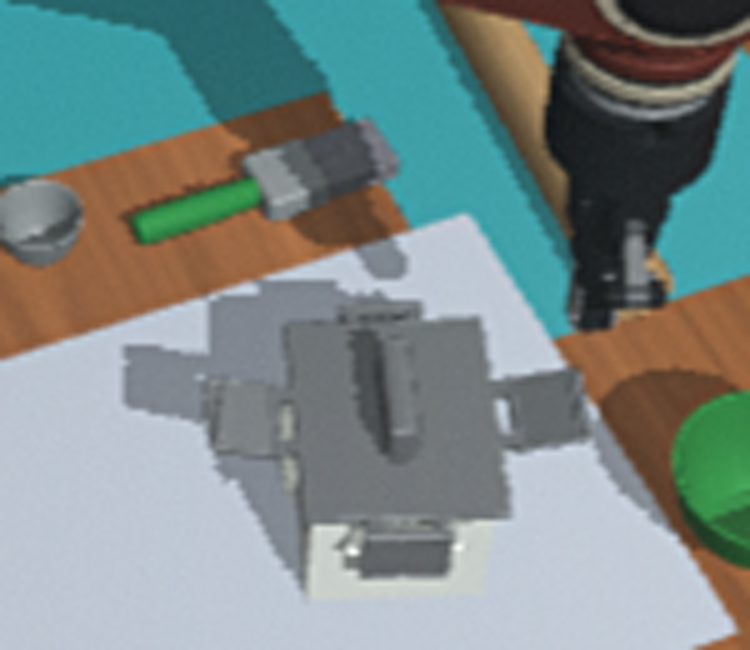

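View pics/w12.png

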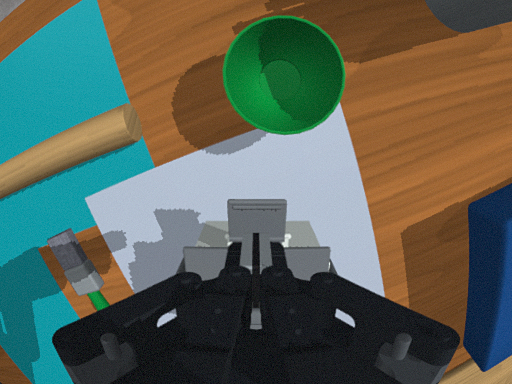

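```bash
python3 -m crank '[[[-1,0,2.5,0.2,0],[-1,0,2,0,0],[-1,0,0.6,0,0],[-1,0,0.5,0,0],[-1,0,0.5,0,0],[-1,0,0.5,0,0],[-1,0,0,0,0]]]'
python3 -m crank '[[[-1,0,0.5,0,0],[-1,0,0.5,0,0],[-1,0,0.5,0,0],[-1,0,0.5,0,0],[-1,0,0,0,0]]]'
python3 -m crank '[[[-1,0,0.5,0,0],[-1,0,0.5,0,0],[-1,0,0.5,0,0],[-1,0,0,0,0]]]'
python3 - <<'E'
from h import *
lp(73,0,50,'x')
E
```

```text
time: 27.42
tool_pos: [0.6602, -0.2554, 0.0846]
tool_rot: [-0.121, 0.121, 0.697, -0.697]
contact_force: [-0.9, -0.2, 0.2]
gripper_width: 0.001
time: 28.05
tool_pos: [0.6597, -0.2552, 0.0638]
tool_rot: [-0.122, 0.121, 0.697, -0.696]
contact_force: [0.8, 0.3, 0.1]
gripper_width: 0.001
time: 28.55
tool_pos: [0.6597, -0.2552, 0.0489]
tool_rot: [-0.122, 0.121, 0.697, -0.696]
contact_force: [-0.8, -0.3, 0.1]
gripper_width: -0.0
lid frame TCP mm [87.4  1.  48.9]
t 28.55 pos [ 0.6597 -0.2552  0.0489] shift cm [ 1.44 -0.11  0.1 ] twist -0.04 or 180.0 | ax x yaw 160.26 tilt y: [-0.001  0.001 -1.   ] F [-0.8 -0.3  0.1] q6 1.44 grip -0.0
```

```bash
python3 -m crank '[[[-1,0.3,-0.1,0,0],[-1,0.3,0,0,0],[-1,0.1,0,0,0],[-1,0,0,0,0]]]'
python3 -m crank '[[[-1,0.1,0,0,0],[-1,0.1,0,0,0],[-1,0.1,0,0,0],[-1,0,0,0,0]]]'
python3 -m crank '[[[-1,0.1,0,0,0],[-1,0,0,0,0]]]'
python3 -m crank '[[[-1,0.1,0,0,0],[-1,0,0,0,0]]]'
python3 -c "
from h import *
lp(73,0,50,'x')"
```

```text
time: 29.05
tool_pos: [0.6535, -0.2531, 0.051]
tool_rot: [0.121, -0.121, -0.697, 0.697]
contact_force: [0.5, -0.2, 0.1]
gripper_width: 0.0
time: 29.55
tool_pos: [0.6516, -0.2524, 0.0511]
tool_rot: [0.12, -0.122, -0.696, 0.697]
contact_force: [5.1, -2.0, -3.1]
gripper_width: -0.001
time: 29.8
tool_pos: [0.6514, -0.2523, 0.0512]
tool_rot: [0.12, -0.123, -0.696, 0.697]
contact_force: [8.0, -1.9, -3.7]
gripper_width: 0.003
time: 30.05
tool_pos: [0.6511, -0.2522, 0.0514]
tool_rot: [0.119, -0.123, -0.696, 0.697]
contact_force: [9.3, -3.5, -5.1]
gripper_width: -0.0
lid frame TCP mm [78.3  0.9 51.4]
t 30.05 pos [ 0.6511 -0.2522  0.0514] shift cm [0.53 0.14 0.09] twist -0.05 or 179.9 | ax x yaw 160.25 tilt y: [ 0.006 -0.002 -1.   ] F [ 9.3 -3.5 -5.1] q6 1.44 grip -0.0
```

```bash
for i in 1; do python3 -m crank '[[[-1,0.1,0,0,0],[-1,0,0,0,0]]]'; python3 -m crank '[[[-1,0.1,0,0,0],[-1,0,0,0,0]]]';  python3 -m crank '[[[-1,0.1,0,0,0],[-1,0,0,0,0]]]'; done
python3 -c "
from h import *
lp(73,0,50,'x')"
```

```text
time: 30.3
tool_pos: [0.6509, -0.2522, 0.0517]
tool_rot: [0.118, -0.124, -0.696, 0.697]
contact_force: [11.7, -2.8, -6.9]
gripper_width: 0.005
time: 30.55
tool_pos: [0.6498, -0.2518, 0.0517]
tool_rot: [0.119, -0.124, -0.696, 0.697]
contact_force: [10.5, -3.6, -6.2]
gripper_width: 0.004
time: 30.8
tool_pos: [0.6468, -0.2507, 0.0509]
tool_rot: [0.121, -0.122, -0.696, 0.697]
contact_force: [3.2, -1.3, -2.8]
gripper_width: 0.0
lid frame TCP mm [73.8  0.9 50.9]
t 30.8 pos [ 0.6468 -0.2507  0.0509] shift cm [0.08 0.09 0.09] twist -0.05 or 180.0 | ax x yaw 160.25 tilt y: [ 0.002 -0.001 -1.   ] F [ 3.2 -1.3 -2.8] q6 1.44 grip 0.0
```

```bash
for i in 1; do python3 -m crank '[[[-1,0.1,0,0,0],[-1,0,0,0,0]]]'; python3 -m crank '[[[-1,0.1,0,0,0],[-1,0,0,0,0]]]';  python3 -m crank '[[[-1,0.1,0,0,0],[-1,0,0,0,0]]]'; done
python3 -c "
from h import *
lp(73,0,50,'x')"
```

```text
time: 31.05
tool_pos: [0.6462, -0.2505, 0.0509]
tool_rot: [0.12, -0.122, -0.696, 0.697]
contact_force: [8.1, -3.0, -3.9]
gripper_width: -0.006
time: 31.3
tool_pos: [0.6461, -0.2505, 0.051]
tool_rot: [0.119, -0.123, -0.696, 0.697]
contact_force: [9.9, -3.7, -6.8]
gripper_width: -0.0
time: 31.55
tool_pos: [0.6453, -0.2503, 0.051]
tool_rot: [0.119, -0.123, -0.696, 0.697]
contact_force: [11.4, -3.8, -7.4]
gripper_width: 0.0
lid frame TCP mm [72.2  0.7 51. ]
t 31.55 pos [ 0.6453 -0.2503  0.051 ] shift cm [-0.08  0.1   0.07] twist -0.06 or 179.9 | ax x yaw 160.24 tilt y: [ 0.006 -0.002 -1.   ] F [11.4 -3.8 -7.4] q6 1.44 grip 0.0
```

```bash
python3 -m crank '[[[-1,-1.5,0,0,0],[-1,-1.3,-1,0,0],[-1,0,-4.5,0,0],[-1,0,-4.5,0,0],[-1,4.8,0,0,0],[-1,4.8,0,0,0],[-1,4.8,0,0,0],[-1,4.6,0,0,0]]]'
python3 -m crank '[[[-1,0,2,0,0],[-1,0,1.5,0,0],[-1,0,0,0,0]]]'
python3 - <<'E'
from h import *
lp(-88,0,50,'x')
f=grab("side");cv2.imwrite('pics/s13.png',cv2.resize(f['frame'][150:280,235:385,::-1],None,fx=5,fy=5,interpolation=cv2.INTER_CUBIC))
f=grab("wrist");cv2.imwrite('pics/w13.png',f['frame'][:,:,::-1])
E
```

```text
time: 32.55
tool_pos: [0.4883, -0.1936, 0.1504]
tool_rot: [-0.122, 0.12, 0.697, -0.696]
contact_force: [-0.3, 0.2, 1.3]
gripper_width: 0.003
time: 32.92
tool_pos: [0.4901, -0.1942, 0.1136]
tool_rot: [-0.123, 0.12, 0.697, -0.696]
contact_force: [-0.3, -1.0, -0.1]
gripper_width: -0.003
lid frame TCP mm [-92.8   1.3 113.6]
t 32.92 pos [ 0.4901 -0.1942  0.1136] shift cm [-0.51  6.35  0.13] twist -0.04 or 180.0 | ax x yaw 160.26 tilt y: [-0.004  0.002 -1.   ] F [-0.3 -1.  -0.1] q6 1.4 grip -0.003
```

View pics/s13.png

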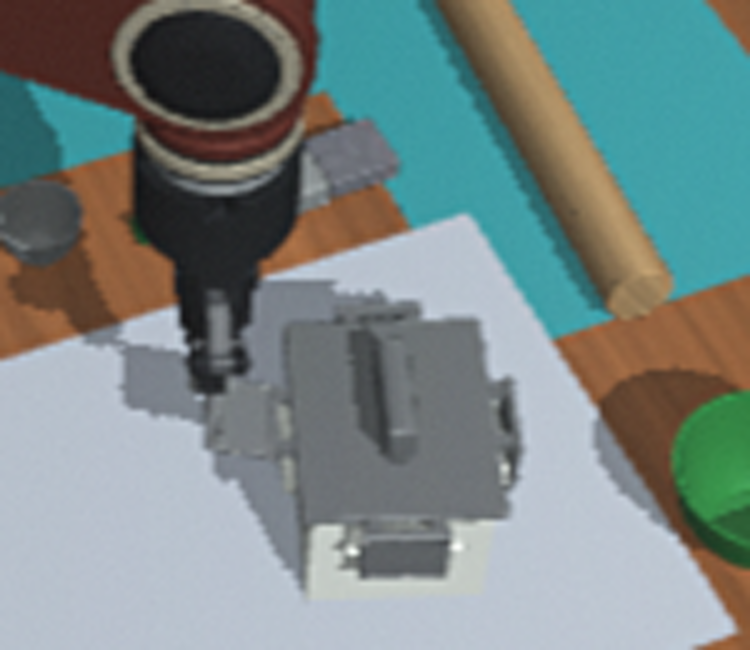

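View pics/w13.png

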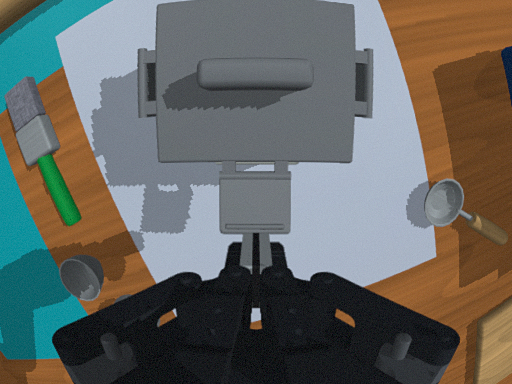

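```bash
python3 -m crank '[[[-1,-0.3,0.6,0.1,0],[-1,0,0.6,0,0],[-1,0,0.6,0,0],[-1,0,0.5,0,0],[-1,0,0.5,0,0],[-1,0,0,0,0]]]'
python3 -m crank '[[[-1,0,0.5,0,0],[-1,0,0.5,0,0],[-1,0,0.5,0,0],[-1,0,0.5,0,0],[-1,0,0,0,0]]]'
python3 -m crank '[[[-1,0,0.5,0,0],[-1,0,0.5,0,0],[-1,0,0.4,0,0],[-1,0,0,0,0]]]'
python3 - <<'E'
from h import *
lp(-73,0,50,'x')
E
```

```text
time: 33.78
tool_pos: [0.493, -0.1964, 0.0873]
tool_rot: [-0.122, 0.121, 0.697, -0.697]
contact_force: [-0.3, -0.4, -0.0]
gripper_width: 0.002
time: 34.4
tool_pos: [0.4928, -0.1963, 0.067]
tool_rot: [-0.122, 0.121, 0.697, -0.696]
contact_force: [-0.4, 0.7, -0.1]
gripper_width: 0.005
time: 34.9
tool_pos: [0.4928, -0.1963, 0.0531]
tool_rot: [-0.122, 0.121, 0.697, -0.696]
contact_force: [0.0, -1.3, -0.2]
gripper_width: -0.001
lid frame TCP mm [-89.6   0.2  53.1]
t 34.9 pos [ 0.4928 -0.1963  0.0531] shift cm [-1.66  0.31  0.02] twist -0.05 or 180.0 | ax x yaw 160.25 tilt y: [-0.001  0.001 -1.   ] F [ 0.  -1.3 -0.2] q6 1.4 grip -0.001
```

```bash
python3 -m crank '[[[-1,0,0.3,0,0],[-1,-0.3,0,0,0],[-1,-0.3,0,0,0],[-1,-0.3,0,0,0],[-1,0,0,0,0]]]'
python3 -m crank '[[[-1,-0.1,0,0,0],[-1,-0.1,0,0,0],[-1,0,0,0,0]]]'
python3 -m crank '[[[-1,-0.1,0,0,0],[-1,0,0,0,0]]]'
python3 -m crank '[[[-1,-0.1,0,0,0],[-1,0,0,0,0]]]'
python3 -c "
from h import *
lp(-73,0,50,'x')"
```

```text
time: 35.52
tool_pos: [0.5016, -0.1996, 0.0506]
tool_rot: [-0.122, 0.121, 0.697, -0.697]
contact_force: [-2.2, 0.7, -0.5]
gripper_width: 0.001
time: 35.9
tool_pos: [0.5021, -0.1997, 0.0503]
tool_rot: [-0.123, 0.12, 0.697, -0.696]
contact_force: [-7.0, 2.2, 3.5]
gripper_width: 0.004
time: 36.15
tool_pos: [0.5029, -0.2, 0.0501]
tool_rot: [-0.123, 0.119, 0.697, -0.696]
contact_force: [-6.8, 2.3, 2.4]
gripper_width: 0.002
time: 36.4
tool_pos: [0.5038, -0.2003, 0.0499]
tool_rot: [-0.123, 0.12, 0.697, -0.696]
contact_force: [-5.8, 1.8, 0.6]
gripper_width: 0.0
lid frame TCP mm [-77.9   0.1  49.9]
t 36.4 pos [ 0.5038 -0.2003  0.0499] shift cm [-0.49 -0.02  0.01] twist -0.04 or 180.0 | ax x yaw 160.26 tilt y: [-0.004  0.002 -1.   ] F [-5.8  1.8  0.6] q6 1.4 grip 0.0
```

```bash
for i in 1 2; do python3 -m crank '[[[-1,-0.1,0,0,0],[-1,0,0,0,0]]]'; python3 -m crank '[[[-1,-0.1,0,0,0],[-1,0,0,0,0]]]';  python3 -m crank '[[[-1,-0.1,0,0,0],[-1,0,0,0,0]]]'; done
python3 -c "
from h import *
lp(-73,0,50,'x')"
```

```text
time: 36.65
tool_pos: [0.5047, -0.2006, 0.0497]
tool_rot: [-0.123, 0.12, 0.697, -0.696]
contact_force: [-5.2, 1.8, -0.7]
gripper_width: -0.001
time: 36.9
tool_pos: [0.5059, -0.2011, 0.0495]
tool_rot: [-0.123, 0.12, 0.697, -0.696]
contact_force: [-5.4, 1.7, -3.5]
gripper_width: -0.004
time: 37.15
tool_pos: [0.5077, -0.2016, 0.0501]
tool_rot: [-0.122, 0.121, 0.697, -0.696]
contact_force: [-5.5, 1.7, -4.3]
gripper_width: -0.001
time: 37.4
tool_pos: [0.5077, -0.2016, 0.0501]
tool_rot: [-0.123, 0.12, 0.697, -0.696]
contact_force: [-8.6, 2.3, -1.2]
gripper_width: -0.002
time: 37.65
tool_pos: [0.5077, -0.2016, 0.0501]
tool_rot: [-0.124, 0.119, 0.697, -0.696]
contact_force: [-12.5, 4.3, 3.8]
gripper_width: -0.005
time: 37.9
tool_pos: [0.5077, -0.2016, 0.0501]
tool_rot: [-0.125, 0.118, 0.697, -0.696]
contact_force: [-16.1, 5.4, 4.5]
gripper_width: 0.001
lid frame TCP mm [-73.8   0.3  50.1]
t 37.9 pos [ 0.5077 -0.2016  0.0501] shift cm [-0.08  0.01  0.03] twist -0.02 or 180.0 | ax x yaw 160.28 tilt y: [-0.01   0.004 -1.   ] F [-16.1   5.4   4.5] q6 1.4 grip 0.001
```

```bash
python3 -m crank '[[[-1,1.5,0,0,0],[-1,1.5,0,0,0],[-1,0.5,-4,0,0],[-1,0,-5,0,0],[-1,0,-5,0,0],[-1,3,-3,0,0],[-1,3,0,0,0],[-1,0,0,0,0]]]'
python3 -m crank '[[[-1,0,0,-5,0],[-1,0,0,-5,0],[-1,0,0,-5,0],[-1,0,0,-5,0],[-1,0,0,0,0]]]'
python3 - <<'E'
from h import *
lp(-73,0,50,'x')
f=grab("side");cv2.imwrite('pics/s14.png',cv2.resize(f['frame'][190:275,265:370,::-1],None,fx=7,fy=7,interpolation=cv2.INTER_CUBIC))
f=grab("top");cv2.imwrite('pics/t14f.png',f['frame'][:,:,::-1]);cv2.imwrite('pics/t14.png',cv2.resize(f['frame'][120:205,265:370,::-1],None,fx=7,fy=7,interpolation=cv2.INTER_CUBIC))
f=grab("wrist");cv2.imwrite('pics/w14.png',f['frame'][:,:,::-1])
E
```

```text
time: 38.9
tool_pos: [0.4214, -0.1708, 0.2222]
tool_rot: [0.12, -0.123, -0.696, 0.697]
contact_force: [-0.2, -0.6, 0.3]
gripper_width: -0.003
time: 39.52
tool_pos: [0.4904, 0.02, 0.2208]
tool_rot: [-0.119, 0.12, 0.697, -0.697]
contact_force: [0.9, -0.8, -0.2]
gripper_width: 0.002
lid frame TCP mm [-164.8  203.   220.8]
t 39.52 pos [0.4904 0.02   0.2208] shift cm [-9.08 17.07 20.36] twist 0.24 or -179.8 | ax x yaw 160.54 tilt y: [ 0.001  0.001 -1.   ] F [ 0.9 -0.8 -0.2] q6 1.8 grip 0.002
```

View pics/s14.png

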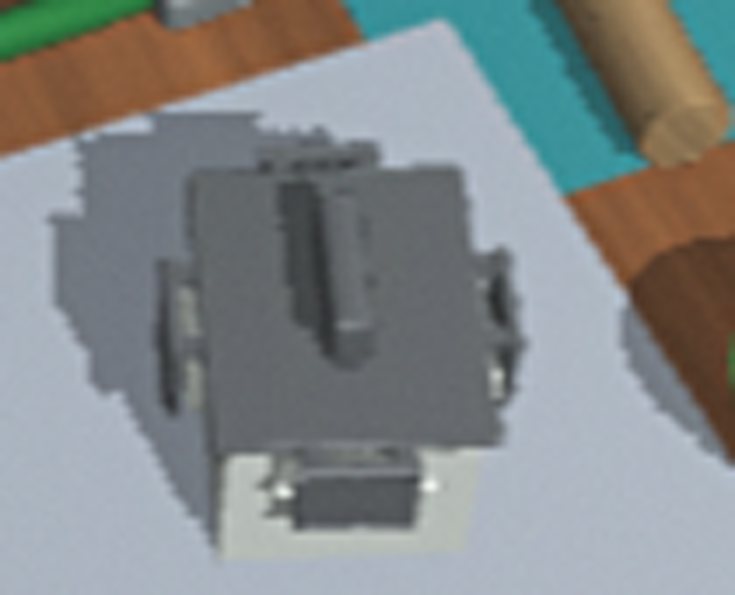

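View pics/t14.png

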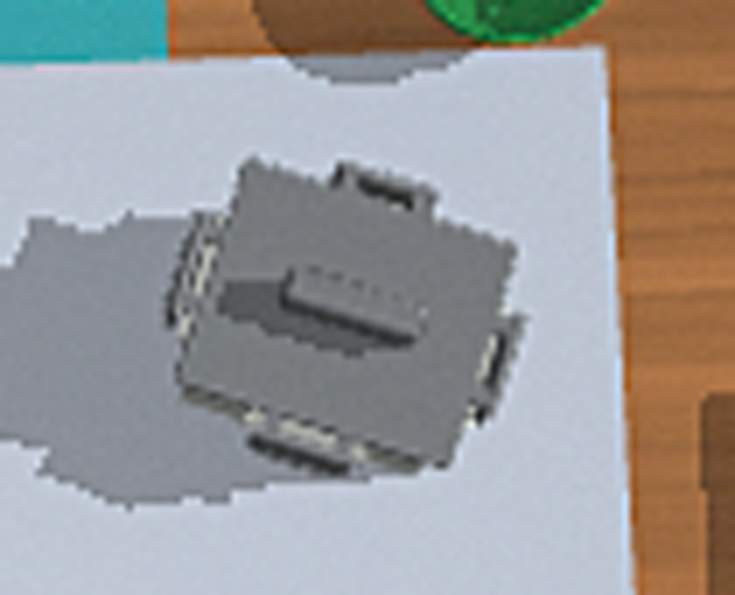

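View pics/w14.png

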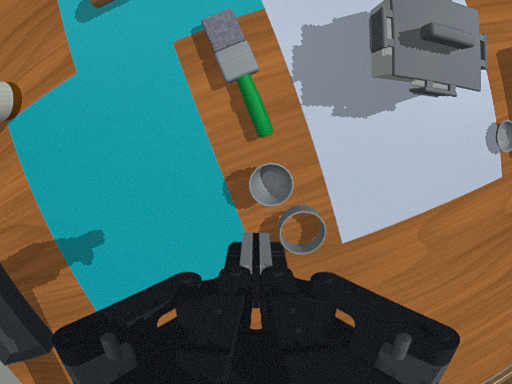

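View pics/t14f.png

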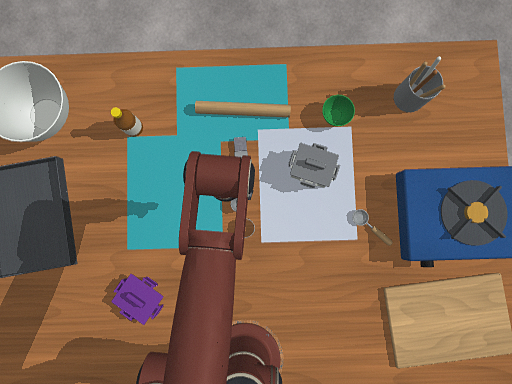

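Run:
```python
from h import *
im={}
def draw(n,x,y,w,h,k):
    f=grab(n); c=cv2.resize(f['frame'][y:y+h,x:x+w,::-1],None,fx=k,fy=k,interpolation=cv2.INTER_CUBIC)
    cc=C
    def W(P): P=np.array(P,float)/1000; return np.c_[cc+P[:,:1]*LX+P[:,1:2]*LY,P[:,2]]
    def poly(P,col):
        Q=(proj(f,W(P))-[x,y]+.5)*k-.5; cv2.polylines(c,[np.round(Q).astype(int)],True,col,1)
    poly([(51,61,81),(51,-61,81),(-51,-61,81),(-51,61,81)],(0,0,255))
    for s in (1,-1):
        poly([(s*62,22,78),(s*62,-22,78),(s*62,-22,42),(s*62,22,42)],(0,255,0))
        poly([(22,s*72,78),(-22,s*72,78),(-22,s*72,42),(22,s*72,42)],(255,255,0))
    cv2.imwrite('pics/ov_%s.png'%n,c)
draw('side',270,200,80,80,7); draw('top',280,130,70,70,8)
```

```text
(no output)
```

View pics/ov_side.png

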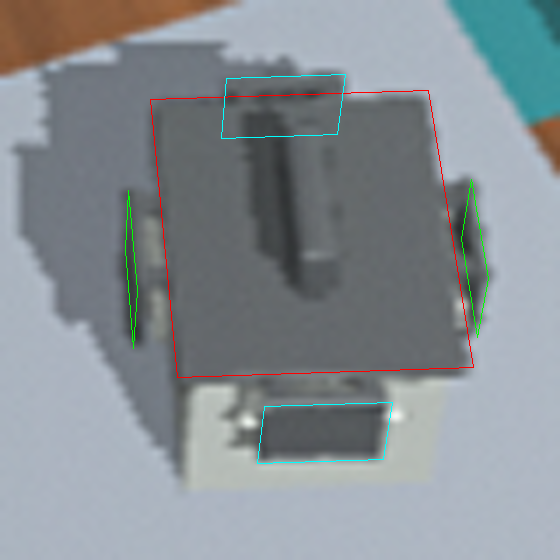

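View pics/ov_top.png

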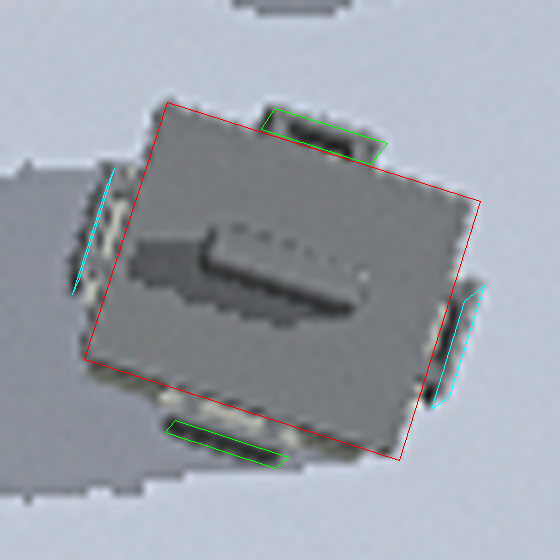

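```bash
python3 -c "
from h import *
print(state()['time']); print(job_done())"
```

```text
39.775
the job is handed in; nothing more can be done
None
```

The grey lid is on the white container, down on the rim, and all four flaps are folded down and look closed. I handed the job in at 39.8 s.

**Seating:** I gripped the lid by its handle and lowered it until it stopped. The stop came at the height I had worked out for a seated lid, and I pressed it lightly there.

**Flaps:** I closed them with the shut fingertips in the order +y, −y, +x, −x. Each one was pushed until the resistance of the catch passed and it stopped. The highest wrist force I read while pushing was about 17 N, on the −x flap; I only read it at the end of each step, so brief peaks between steps were not seen.

**Last checks:**
- **Overlay:** the model of the seated lid and closed flaps, drawn over the side and top pictures, matched all four flaps and the plate to about a pixel.
- **Other objects:** nothing else on the table appeared to have moved, and the arm was clear of everything.

**What did not quite agree:**
- **Closing positions:** the four flaps stopped up to about 1.6 mm from where I expected. I put this down to the lid sliding within its 1 mm of play.
- **−y flap:** it crept about 2 mm under 9 to 11 N before stopping firmly at about 14 N.
- **Clicks:** I judged that each flap had clicked in from the drop in force and the pictures, as there is no direct reading of the catch.

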